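Load the glass kiln and hold its lid part-way

ROBOT

A 6-joint arm with a two-finger parallel gripper is mounted at the origin on the work surface. World frame = base frame: x ahead of the robot, y to its left, z up, the work surface at z = 0. Lengths are in m, angles in degrees, forces in N, time in s.
With the tool pointing down it reaches from about 0.325 to 0.9 m from the base axis. Payload 6.1 kg.
Tool frame: the origin (TCP) lies on the centre line of the jaws, within the pads' length; the fingertips stand manip.tcp_to_tips ahead of it and the grasp point (between the pads) lies 6 mm ahead of it (manip.tcp_to_tips is the distance from the TCP to the fingertips, in m); z points along the fingers, y is the line along which they close (so a half turn about z gives the same grasp; the last joint's range is limited). The gripper opens to 87 mm and grips with 3 to 60 N. Pads are 19 mm wide; open, the fingers measure 117 mm over their backs; the gripper's body (75 mm by 190 mm) begins 51 mm behind the grasp point.
Start: joints at [65.942, 12.628, 87.462, -0, 79.91, -7.225], TCP at [0.181, 0.598, 0.248] pointing down, gripper open.
Joint ranges: [-170.65, 170.65], [-52.31, 119.04], [5.05, 147.46], [-71.25, 251.25], [11.57, 151.72], [-153.62, 153.62]. Speed limits (degrees/s): [147.25, 147.25, 172.46, 180, 180, 180].

INTERFACE

Orientations are given as a 3x3 rotation matrix whose columns are the frame's x, y, z axes.
In Python, from plant import manip, eyes, workorder gives the robot as it stands. The module is installed in compiled form; this text tells all that it offers.
- The arm moves only by the tool servo_tool, never from a script. Its argument "series" is a list of rows, each an object of numbers: "wx", "wy", "wz": the turn, a rotation vector about the tool's x, y, z in degrees; "tx", "ty", "tz": the shift along the tool's x, y, z in cm; "claw": the opening, from 0 (shut) to 1 (fully open). A call has 1 to 10 rows; each row shifts and turns the commanded pose from where the row before left it, along the tool's axes as they then stand; what a row does not reach is not made up. A row lasts 1/12 s, in which the tool goes at most 41.7 mm and 7.16 degrees, less where a joint would pass 70% of its speed; a pose out of reach is approached as far as the arm can. A call with a gripper value outside its range is refused whole. The fingers move at their own pace and stop on an object; "newtons" is the grip in N (left out, the last holds). Time passes only in rows, so rows that do not move let the fingers close. It gives the time, the measured TCP pose, the force, the opening and the grip force at its end, in the units of the state.
- manip.read_state(): the state, without advancing time (a new reading comes with each control period).
- eyes.camera(name): name is "scene" or "side" or "wrist"; returns a dict with "pixels" (400x640x3 uint8, red, green, blue), "K" (3x3 intrinsics, pixels), "xyz" and "orientation" of the camera in the world; the wrist camera has in their place "hand_eye" (4x4, takes a point from camera to tool coordinates, whose origin is the TCP and whose axes are the flange's). Camera axes: x right, y down, z forward; pixel columns grow to the right and rows downward; lengths in m; the calibration is good to about 2 mm. The wrist camera is an equidistant fisheye: a pixel r from the principal point sees the ray r / f radians off the axis. A picture is of the moment at which its call begins: read the wrist's pose just before it. There is no depth.
- workorder.finish_job(): hands the job in; it is judged then, once.
The state is a dict: "time": time; "joint_positions": joint angles; "qd": joint speeds; "tau": joint torques, N m; "tcp_pos": TCP position; "orientation": TCP orientation; "force": force on the tool from outside, world axes, zero at the start; "ft_torque": the same for the moment, N m; "grip_width": finger opening in m; "grasp_force": force on a finger pad.
Only numpy, scipy, OpenCV 4.12 (cv2) and the standard library are available. Lean on these libraries where they do the work, as an engineer would, in place of code of your own. Each camera call takes 0.05 s, during which the arm holds its last target. There are 200 camera calls.

TASK

Load the small kiln for draping: lay the long glass blank flat on top of the clay dome in the open kiln, centred so that it balances there by itself. Then take the kiln lid by its handle, lower it gently without letting it drop, and finish still holding it 30 degrees open, so that I can see the glass while I push the thermocouple in. Do not jog the glass off centre, and leave the other things on the table where they are.

Things in the scene. Friction and masses are not known exactly. Their poses are not given: they have to be found in the camera images.
- blank_center (a point): the long glass blank: a flat rectangular plate 120 x 60 x 8 mm, 0.14 kg or so, lying flat on the table in front of the kiln; this point is its centre, 4 mm above its underside; x runs along its 120 mm length, y across its 60 mm width, z up. A smaller square blank (70 x 70 mm) lies near and is not wanted.
- blank: the same long blank; origin at the centre of its underside, axes as above
- mould_top (a point): the highest point of the clay dome (drape mould): a spherical cap 136 mm across at its foot and 38 mm high (80 mm radius of curvature), fixed on the kiln shelf, whose top is 90 mm above the table; z up
- mould: the same dome; origin at the centre of its underside
- kiln: the small kiln, fixed to the table; origin at the centre of its base at table height; x points from its front to its rear, y along the hinge line, z up. The base is 240 mm (x) by 270 mm (y) and 80 mm high, with a 170 mm square shelf on it, top at 90 mm. A controller box, 70 mm high, widens it by 32 mm on the -y side.
- kiln_hinge (a point): middle of the lid's hinge line, at the rear of the kiln 80 mm above the table, 120 mm from the base's centre along the kiln's x. Axes as the kiln: x from front to rear, y along the hinge line, z up.
- lid_handle (a point): middle of the lid's handle: a round black bar, 16 mm diameter, 136 mm long, parallel to the hinge line, its axis 38 mm clear of the lid's front face, on two thin rods 60 mm either side of the middle. It lies 273 mm from the hinge along the lid and 34 mm off the rim plane. y along the bar, z normal to the lid (up when shut), x towards the hinge.
- kiln_lid (a joint): opening angle of the lid, rad: 0 shut (handle 273 mm towards the kiln's -x and 34 mm above the hinge), 0.524 = 30 degrees, 1.83 = wide open on its stop, as at the start. The lid is a box 235 x 266 mm, 70 mm deep, about 0.8 kg, on a free hinge: above about 1.25 rad it falls back on the stop, below that it falls shut; about 3 N at the handle carries it at 30 degrees.
- square_blank: bystander: square glass blank, 70 x 70 x 8 mm, lying flat; origin at the centre of its underside
- ring_mould: bystander: white plaster ring, 72 mm outside, 38 mm hole, 32 mm high; origin at the centre of its underside
- post_a: bystander: white round kiln post, 32 mm diameter, 50 mm high, standing; origin at the centre of its underside
- post_b: bystander: a second, equal kiln post; origin at the centre of its underside
- mug: bystander: white mug, 78 mm diameter, 95 mm high; origin at the centre of its underside
- glaze_bottle: bystander: white plastic bottle, 62 mm diameter, 190 mm high; origin at the centre of its underside
- bowl: bystander: clay bowl, 150 mm diameter, 70 mm high, on the banding wheel; origin at the centre of its underside
Things that resemble listed ones, but are neither listed nor needed, are in the scene too. Leave any green or red look-alike of the blank alone.

How it is judged:
By the outcome, as a careful person would: the job done as asked, in the order asked, and still so for the second after the job is handed in, while the arm keeps its last pose, push and grip.
It also fails if it takes over 67 s, if anything falls off the work surface, if the arm or the gripper's body presses on something with over 40 N, if the wrist force passes 120 N, or if a joint passes its speed limit or range.

## Working session

There is one attempt and no reset: what is moved stays moved. The work goes in short steps, Python scripts to look and compute and a tool call to move; the robot and the scene stay as the last step left them, time stands still between calls to the robot, and variables do not carry over. Pictures are saved under pics/ and viewed, at most 10 in all, crops included, and the job is handed in when it is done.

Besides the shell and the picture viewer there is one more tool, called after "Call:" as name(argument=value, ...), one argument or row to a line, values as JSON. servo_tool: Moves the arm, as the interface text tells. Its arguments: {"type":"object","properties":{"series":{"type":"array"},"newtons":{"type":"number"}},"required":["series"]}

```bash
mkdir -p pics; python3 - <<'E'
from plant import manip, eyes
import cv2, numpy as np
np.set_printoptions(precision=4,suppress=True)
s=manip.read_state(); print(s, manip.tcp_to_tips)
for n in ("scene","side","wrist"):
    c=eyes.camera(n); cv2.imwrite(f"pics/{n}0.png",c["pixels"][:,:,::-1])
    print(n,{k:v for k,v in c.items() if k!="pixels"})
E
```

```text
{'time': 0.0, 'joint_positions': array([65.9401, 12.6752, 87.5249, -0.0007, 79.9114, -7.2233]), 'qd': array([-0.092 , -0.122 ,  0.0582, -0.1171,  0.0888,  0.0231]), 'tau': array([  0.002 , -49.4592, -38.7396,   0.0702,   0.0564,  -0.0002]), 'tcp_pos': array([0.1808, 0.5977, 0.2464]), 'orientation': array([[-0.9571,  0.2896, -0.0008],
       [ 0.2896,  0.9571, -0.0018],
       [ 0.0002, -0.0019, -1.    ]]), 'force': array([0.1749, 0.2416, 0.0856]), 'ft_torque': array([-0.0112, -0.0357, -0.0287]), 'grasp_force': 0.0, 'grip_width': 0.0873053917364157} 0.025
scene {'K': array([[396.7339,   0.    , 310.5905],
       [  0.    , 396.7339, 198.6463],
       [  0.    ,   0.    ,   1.    ]]), 'xyz': array([ 1.4386, -0.4854,  0.7737]), 'orientation': array([[ 0.5234,  0.4847, -0.7008],
       [ 0.8518, -0.277 ,  0.4447],
       [ 0.0214, -0.8297, -0.5578]])}
side {'K': array([[438.9273,   0.    , 320.274 ],
       [  0.    , 438.9273, 194.5553],
       [  0.    ,   0.    ,   1.    ]]), 'xyz': array([ 0.2452, -1.1917,  0.9741]), 'orientation': array([[ 0.9546, -0.1845,  0.234 ],
       [-0.2972, -0.5333,  0.792 ],
       [-0.0214, -0.8256, -0.5639]])}
wrist {'K': array([[309.7069,   0.    , 318.426 ],
       [  0.    , 309.7069, 198.8222],
       [  0.    ,   0.    ,   1.    ]]), 'hand_eye': array([[ 0.0005, -0.961 , -0.2766,  0.0748],
       [ 1.    ,  0.0007, -0.0005,  0.0002],
       [ 0.0007, -0.2766,  0.961 , -0.1365],
       [ 0.    ,  0.    ,  0.    ,  1.    ]])}
```

View pics/scene0.png

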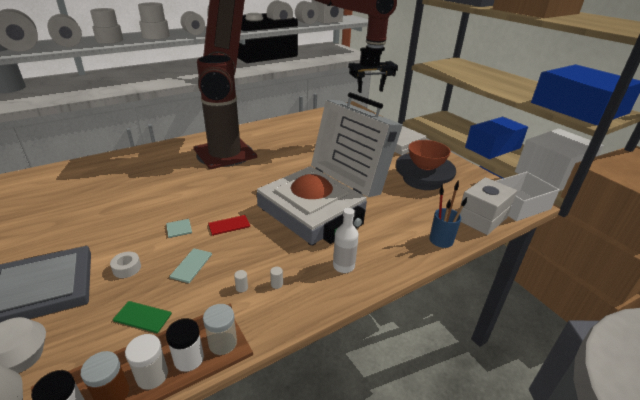

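View pics/side0.png

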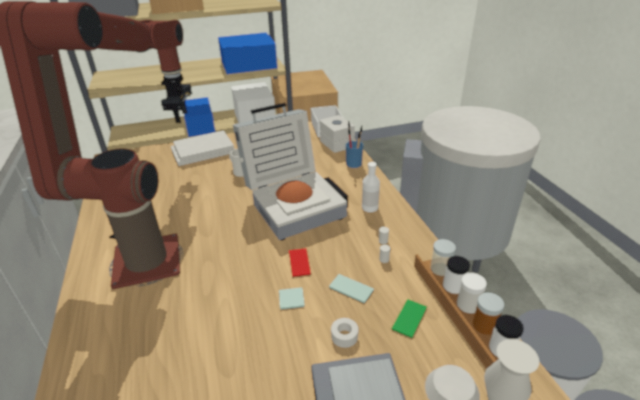

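The scene view shows two pale glass plates. The one at (191,266) is long and the one at (179,228) is square; there is also a red plate at (229,225) and a green one at (142,317). The pale 2:1 plate, at (351,288) in the side view, fits the description. The kiln is open with its front towards -y, the dome is at (312,188) and the handle at (365,100). I'll confirm in enlarged crops.

```bash
cat > h.py <<'E'
import numpy as np, cv2
from plant import manip, eyes
np.set_printoptions(precision=4,suppress=True)
def ray(c,u,v):
    d=c["orientation"]@np.linalg.inv(c["K"])@[u,v,1.]; return c["xyz"],d/np.linalg.norm(d)
def plane(c,u,v,z):
    o,d=ray(c,u,v); return o+d*(z-o[2])/d[2]
def proj(c,p):
    q=c["K"]@(c["orientation"].T@(np.asarray(p)-c["xyz"])); return q[:2]/q[2]
def tri(cs,uvs):
    A=0;b=0
    for c,(u,v) in zip(cs,uvs):
        o,d=ray(c,u,v);P=np.eye(3)-np.outer(d,d);A=A+P;b=b+P@o
    return np.linalg.solve(A,b)
def wpose(c,s):
    T=np.eye(4);T[:3,:3]=s["orientation"];T[:3,3]=s["tcp_pos"]; return T@c["hand_eye"]
def wproj(c,s,p):
    T=wpose(c,s);q=T[:3,:3].T@(np.asarray(p)-T[:3,3]);r=np.hypot(q[0],q[1]);th=np.arctan2(r,q[2])
    return c["K"][:2,2]+c["K"][0,0]*th*q[:2]/r
def wplane(c,s,u,v,z):
    T=wpose(c,s);d=np.array([u,v])-c["K"][:2,2];r=np.hypot(*d);th=r/c["K"][0,0]
    w=T[:3,:3]@np.r_[np.sin(th)*d/r,np.cos(th)];return T[:3,3]+w*(z-T[2,3])/w[2]
E
python3 - <<'E'
import cv2,numpy as np
a=cv2.imread("pics/scene0.png"); b=cv2.imread("pics/side0.png")
R=lambda im,x,y,w,h,f:cv2.resize(im[y:y+h,x:x+w],None,fx=f,fy=f,interpolation=cv2.INTER_CUBIC)
cv2.imwrite("pics/c1.png",R(a,155,85,250,200,3))
cv2.imwrite("pics/c2.png",R(b,220,95,180,215,2.75))
E
```

```text
(no output)
```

View pics/c1.png

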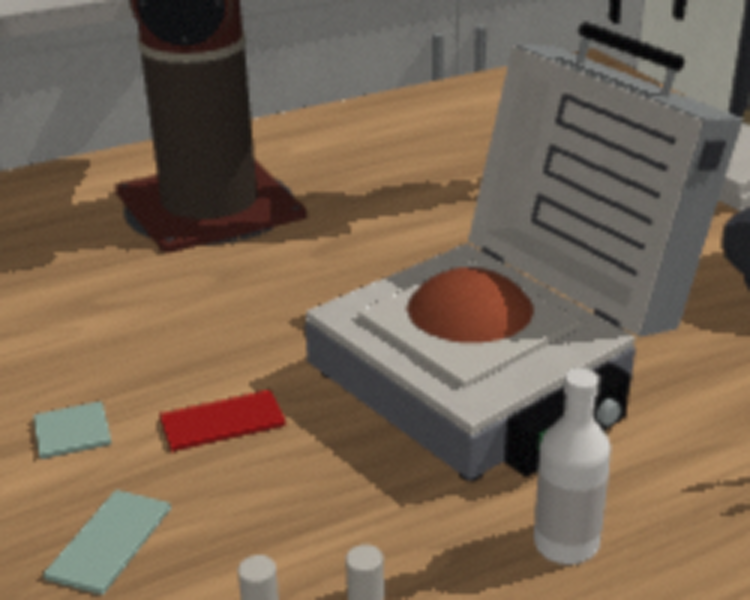

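View pics/c2.png

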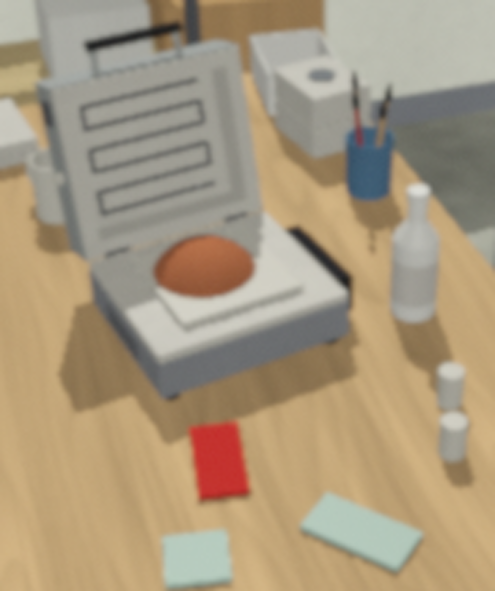

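The crops confirm the long blank: c1 (108,538), c2 (361,531), pale and 2:1. The square one is at c1 (72,430). Kiln front top corners are at c1 (307,318) and (470,430), rear right at (633,345). The handle runs from (583,30) to (680,63) in c1 and from (88,45) to (180,29) in c2.

```bash
cat > m.py <<'E'
from h import *
from scipy.optimize import least_squares
cs=eyes.camera("scene"); cd=eyes.camera("side")
S=lambda u,v:(155+u/3,85+v/3); D=lambda u,v:(220+u/2.75,95+v/2.75)
if __name__=="__main__":
    for n,c,f,P in (("sc",cs,S,[(120,491),(169,506),(99,587),(45,574)]),("sd",cd,D,[(326,494),(421,534),(398,568),(301,527)])):
        Q=np.array([plane(c,*f(*p),.008) for p in P]);print(n,Q[:,:2].tolist(),Q.mean(0),np.linalg.norm(np.diff(Q,axis=0),axis=1))
    h=[tri((cs,cd),(S(583,30),D(88,45))),tri((cs,cd),(S(680,63),D(180,29)))];print("handle",h,np.mean(h,0),np.linalg.norm(h[1]-h[0]))
    # dome mask silhouettes: fit sphere centre at z=.048 with R .08
    sil=[]
    for c in(cs,cd):
        hsv=cv2.cvtColor(c["pixels"],cv2.COLOR_RGB2HSV)
        m=((hsv[...,0]<14)&(hsv[...,1]>110)&(hsv[...,2]>60)).astype(np.uint8)
        n,l,st,ce=cv2.connectedComponentsWithStats(m)
        t=np.array([312,188]) if c is cs else np.array([294,190]); i=l[t[1],t[0]];print(st[i],ce[i])
        m=l==i; cols=np.where(m.any(0))[0]; top=m.argmax(0)[cols]
        k=len(cols)//5; sil.append(np.c_[cols,top][k:-k])
    def res(p):
        r=[]
        for c,q in zip((cs,cd),sil):
            for u,v in q:
                o,d=ray(c,u,v-.0); w=np.array([*p,.048])-o; r.append(np.linalg.norm(w-d*(w@d))-.08)
        return r
    f=least_squares(res,[.5,.2]);print("dome",f.x,np.sqrt(np.mean(f.fun**2)))
    # kiln from z=.08 corners
    K=[plane(cs,*S(307,318),.08),plane(cs,*S(470,430),.08),plane(cs,*S(633,345),.08)];print("kiln",K,np.linalg.norm(np.diff(K,axis=0),axis=1))
    K2=[plane(cd,*D(95,270),.08),plane(cd,*D(165,363),.08),plane(cd,*D(348,293),.08)];print("kiln",K2)
E
python3 m.py
```

```text
sc [[0.5314986326926862, -0.30041986603309345], [0.5755253817121184, -0.2673854212502653], [0.645501053340464, -0.35621283476833654], [0.6061365235598904, -0.3922457658761662]] [ 0.5897 -0.3291  0.008 ] [0.055  0.1131 0.0534]
sd [[0.5693427203154316, -0.2702603177231121], [0.6462606791834035, -0.3594924238700049], [0.6048735837433163, -0.3960561911765871], [0.5271129822286789, -0.3089412541131713]] [ 0.5869 -0.3337  0.008 ] [0.1178 0.0552 0.1168]
handle [array([0.4353, 0.2904, 0.336 ]), array([0.5642, 0.3171, 0.333 ])] [0.4998 0.3038 0.3345] 0.1316426324276182
[291 174  42  25 772] [311.386  186.6917]
[277 181  35  21 570] [293.7965 191.4684]
dome [0.4792 0.211 ] 0.024431868026980937
kiln [array([ 0.4448, -0.058 ,  0.08  ]), array([ 0.6965, -0.0084,  0.08  ]), array([0.6599, 0.2145, 0.08  ])] [0.2566 0.2259]
kiln [array([0.3919, 0.1511, 0.08  ]), array([ 0.4357, -0.0724,  0.08  ]), array([ 0.6907, -0.0079,  0.08  ])]
```

Call:
servo_tool(
  series=[
    {"tz":-3.5,"wz":5.5},
    {"tz":-3.5,"wz":5.5},
    {"tz":-3.5,"wz":5.5},
    {"tz":-3.5,"wz":5.5},
    {"tz":-3.5,"wz":5.5},
    {"tz":-3.5,"wz":5.5},
    {"tx":-3.6,"ty":-1.06},
    {"tx":-3.6,"ty":-1.06},
    {"tx":-3.6,"ty":-1.06},
    {"tx":-3.6,"ty":-1.06},
  ],
)

```text
invalid input
```

Call:
servo_tool(
  series=[
    {"tx":-3.6,"ty":-1.06},
    {"tx":-3.6,"ty":-1.06},
    {"tx":-3.6,"ty":-1.06},
    {"tx":-3.6,"ty":-1.06},
    {"tx":-3.6,"ty":-1.06},
    {"tx":-3.6,"ty":-1.06},
    {"tx":-3.6,"ty":-1.06},
    {"tx":-3.6,"ty":-1.06},
    {"tx":-3.6,"ty":-1.06},
    {"tx":-3.6,"ty":-1.06},
  ],
)

```text
invalid input
```

```bash
sed -i 's/\[.5,.2\])/[.54,.08])/' m.py; python3 m.py | grep dome; python3 - <<'E'
from h import *
s=manip.read_state(); print(s["time"],s["tcp_pos"],s["orientation"],s["joint_positions"])
c=eyes.camera("wrist"); cv2.imwrite("pics/w1.png",c["pixels"][:,:,::-1])
print("pred dome", wproj(c,s,[.542,.083,.128]))
E
```

```text
dome [0.5263 0.0886] 0.0013799642235359164
0.35 [0.1809 0.5981 0.2473] [[-0.9571  0.2896 -0.0002]
 [ 0.2896  0.9571 -0.0005]
 [ 0.0001 -0.0005 -1.    ]] [65.942  12.6406 87.4767  0.0008 79.9116 -7.2244]
pred dome [124.6193 436.3307]
```

View pics/w1.png

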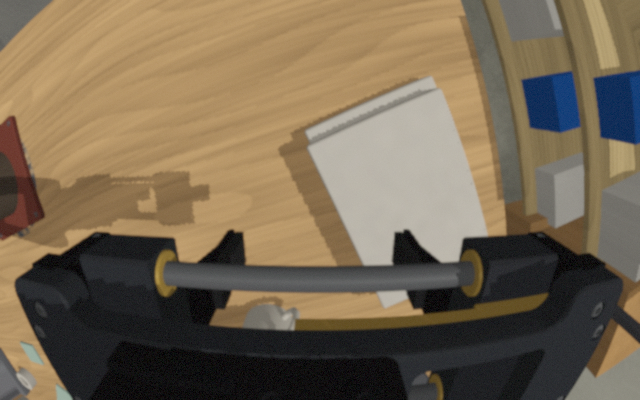

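The rows probably need all seven keys. The wrist camera looks towards tool +x: the fingers are at (240,260) and (400,260), and a white slab is in view. I'll resend the moves with full rows.

Call:
servo_tool(
  series=[
    {"wx":0,"wy":0,"wz":5.5,"tx":0,"ty":0,"tz":-3.5,"claw":1},
    {"wx":0,"wy":0,"wz":5.5,"tx":0,"ty":0,"tz":-3.5,"claw":1},
    {"wx":0,"wy":0,"wz":5.5,"tx":0,"ty":0,"tz":-3.5,"claw":1},
    {"wx":0,"wy":0,"wz":5.5,"tx":0,"ty":0,"tz":-3.5,"claw":1},
    {"wx":0,"wy":0,"wz":5.5,"tx":0,"ty":0,"tz":-3.5,"claw":1},
    {"wx":0,"wy":0,"wz":5.5,"tx":0,"ty":0,"tz":-3.5,"claw":1},
  ],
)

```text
time: 0.9
tcp_pos: [0.1808, 0.5979, 0.4595]
orientation: [[-0.641, 0.767, 0.0], [0.767, 0.641, 0.0], [0.0, 0.0, -1.0]]
force: [0.3, 0.9, -0.3]
grip_width: 0.0869
grasp_force: 0.0
```

Call:
servo_tool(
  series=[
    {"wx":0,"wy":0,"wz":0,"tx":-3.6,"ty":-0.98,"tz":0,"claw":1},
    {"wx":0,"wy":0,"wz":0,"tx":-3.6,"ty":-0.98,"tz":0,"claw":1},
    {"wx":0,"wy":0,"wz":0,"tx":-3.6,"ty":-0.98,"tz":0,"claw":1},
    {"wx":0,"wy":0,"wz":0,"tx":-3.6,"ty":-0.98,"tz":0,"claw":1},
    {"wx":0,"wy":0,"wz":0,"tx":-3.6,"ty":-0.98,"tz":0,"claw":1},
    {"wx":0,"wy":0,"wz":0,"tx":-3.6,"ty":-0.98,"tz":0,"claw":1},
    {"wx":0,"wy":0,"wz":0,"tx":-3.6,"ty":-0.98,"tz":0,"claw":1},
    {"wx":0,"wy":0,"wz":0,"tx":-3.6,"ty":-0.98,"tz":0,"claw":1},
    {"wx":0,"wy":0,"wz":0,"tx":-3.6,"ty":-0.98,"tz":0,"claw":1},
    {"wx":0,"wy":0,"wz":0,"tx":-3.6,"ty":-0.98,"tz":0,"claw":1},
  ],
)

```text
time: 1.73
tcp_pos: [0.3385, 0.2582, 0.4578]
orientation: [[-0.645, 0.764, 0.001], [0.764, 0.645, 0.0], [-0.0, 0.001, -1.0]]
force: [0.6, 0.7, 0.1]
grip_width: 0.0867
grasp_force: 0.0
```

Call:
servo_tool(
  series=[
    {"wx":0,"wy":0,"wz":0,"tx":-3.6,"ty":-0.98,"tz":0,"claw":1},
    {"wx":0,"wy":0,"wz":0,"tx":-3.6,"ty":-0.98,"tz":0,"claw":1},
    {"wx":0,"wy":0,"wz":0,"tx":-3.6,"ty":-0.98,"tz":0,"claw":1},
    {"wx":0,"wy":0,"wz":0,"tx":-3.6,"ty":-0.98,"tz":0,"claw":1},
    {"wx":0,"wy":0,"wz":0,"tx":-3.6,"ty":-0.98,"tz":0,"claw":1},
    {"wx":0,"wy":0,"wz":0,"tx":-3.6,"ty":-0.98,"tz":0,"claw":1},
    {"wx":0,"wy":0,"wz":0,"tx":-3.6,"ty":-0.98,"tz":0,"claw":1},
    {"wx":0,"wy":0,"wz":0,"tx":-3.6,"ty":-0.98,"tz":0,"claw":1},
    {"wx":0,"wy":0,"wz":0,"tx":-3.6,"ty":-0.98,"tz":0,"claw":1},
    {"wx":0,"wy":0,"wz":0,"tx":-3.6,"ty":-0.98,"tz":0,"claw":1},
  ],
)

```text
time: 2.57
tcp_pos: [0.496, -0.0803, 0.4578]
orientation: [[-0.645, 0.764, 0.001], [0.764, 0.645, -0.0], [-0.001, 0.0, -1.0]]
force: [0.4, 1.3, 0.3]
grip_width: 0.0874
grasp_force: 0.0
```

Call:
servo_tool(
  series=[
    {"wx":0,"wy":0,"wz":0,"tx":-3.6,"ty":-0.98,"tz":1,"claw":1},
    {"wx":0,"wy":0,"wz":0,"tx":-3.6,"ty":-0.98,"tz":1,"claw":1},
    {"wx":0,"wy":0,"wz":0,"tx":-3.6,"ty":-0.98,"tz":1,"claw":1},
    {"wx":0,"wy":0,"wz":0,"tx":-3.6,"ty":-0.98,"tz":1,"claw":1},
    {"wx":0,"wy":0,"wz":0,"tx":-3.6,"ty":-0.98,"tz":1,"claw":1},
    {"wx":0,"wy":0,"wz":0,"tx":-3.6,"ty":-0.98,"tz":1,"claw":1},
    {"wx":0,"wy":0,"wz":0,"tx":-3.6,"ty":-0.98,"tz":1,"claw":1},
    {"wx":0,"wy":0,"wz":0,"tx":-3.6,"ty":-0.98,"tz":1,"claw":1},
    {"wx":0,"wy":0,"wz":0,"tx":-3.6,"ty":-0.98,"tz":1,"claw":1},
    {"wx":0,"wy":0,"wz":0,"tx":0,"ty":0,"tz":1,"claw":1},
  ],
)

```text
time: 3.4
tcp_pos: [0.6375, -0.3891, 0.3509]
orientation: [[-0.641, 0.767, -0.005], [0.767, 0.641, 0.002], [0.004, -0.003, -1.0]]
force: [0.4, -0.2, -1.5]
grip_width: 0.0872
grasp_force: 0.0
```

```bash
cat > wv.py <<'E'
from h import *
import sys,pickle
s=manip.read_state(); print(s["time"],s["tcp_pos"],s["joint_positions"])
c=eyes.camera("wrist"); cv2.imwrite(f"pics/{sys.argv[1]}.png",c["pixels"][:,:,::-1])
pickle.dump((s,c),open(sys.argv[1]+".pkl","wb"))
for p in ([.588,-.331,.008],[.535,.085,.128],[.535,.085,.09]): print(p,wproj(c,s,p))
E
python3 wv.py w2
```

```text
3.4 [ 0.6375 -0.3891  0.3509] [-37.3957  28.1357  56.9736  -0.1018  95.1649 -77.3068]
[0.588, -0.331, 0.008] [318.3939 112.0462]
[0.535, 0.085, 0.128] [ 474.9215 -105.5023]
[0.535, 0.085, 0.09] [465.2719 -93.2925]
```

View pics/w2.png

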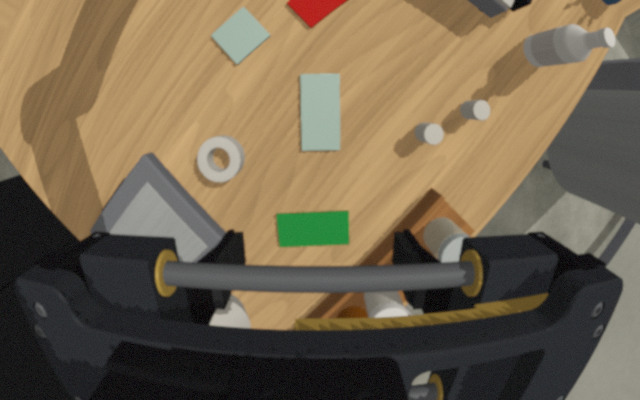

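The long blank is at (320,112), with corners (301,74), (339,73), (341,150) and (302,151). The green plate is at (313,229) and the square one at (240,35). I'll measure it by segmentation.

```bash
cat > seg.py <<'E'
from h import *
import pickle,sys
s,c=pickle.load(open(sys.argv[1]+".pkl","rb")); u,v=int(sys.argv[2]),int(sys.argv[3]); z=float(sys.argv[4])
im=c["pixels"].astype(int); ref=im[v-3:v+4,u-3:u+4].mean((0,1))
m=(np.abs(im-ref).max(2)<28).astype(np.uint8); m=cv2.morphologyEx(m,cv2.MORPH_OPEN,np.ones((3,3)))
l=cv2.connectedComponents(m)[1]; m=(l==l[v,u]).astype(np.uint8)
k=max(cv2.findContours(m,0,1)[0],key=cv2.contourArea)[:,0]
P=np.array([wplane(c,s,*q,z)[:2] for q in k]); r=cv2.minAreaRect((P*1000).astype(np.float32))
print(m.sum(),"rect mm",r)
ctr=np.array(r[0])/1000; d=np.r_[ctr-s["tcp_pos"][:2],0]
print("centre",ctr,"box",cv2.boxPoints(r).tolist(),"tool shift to it cm",(s["orientation"].T@d)*100)
E
python3 seg.py w2 320 112 .008
```

```text
2943 rect mm ((588.82470703125, -328.1607971191406), (58.4483528137207, 118.35912322998047), 40.264286041259766)
centre [ 0.5888 -0.3282] box [[528.2760009765625, -301.89056396484375], [604.773193359375, -392.20703125], [649.3734130859375, -354.4310302734375], [572.876220703125, -264.11456298828125]] tool shift to it cm [7.7946 0.1759 0.0329]
```

Call:
servo_tool(
  series=[
    {"wx":0,"wy":0,"wz":-0.3,"tx":0,"ty":0.2,"tz":3.7,"claw":1},
    {"wx":0,"wy":0,"wz":0,"tx":0,"ty":0,"tz":3.7,"claw":1},
    {"wx":0,"wy":0,"wz":0,"tx":0,"ty":0,"tz":3.7,"claw":1},
    {"wx":0,"wy":0,"wz":0,"tx":0,"ty":0,"tz":3.7,"claw":1},
    {"wx":0,"wy":0,"wz":0,"tx":0,"ty":0,"tz":0,"claw":1},
    {"wx":0,"wy":0,"wz":0,"tx":0,"ty":0,"tz":0,"claw":1},
  ],
)

```text
time: 3.95
tcp_pos: [0.6375, -0.3797, 0.2078]
orientation: [[-0.65, 0.76, -0.004], [0.76, 0.65, 0.003], [0.005, -0.001, -1.0]]
force: [-0.1, 0.5, 0.7]
grip_width: 0.087
grasp_force: 0.0
```

```bash
python3 wv.py w3; python3 seg.py w3 320 112 .008
```

```text
3.95 [ 0.6375 -0.3797  0.2078] [-36.8649  30.2968  69.085    0.0115  80.9183 -77.374 ]
[0.588, -0.331, 0.008] [312.6135 118.2823]
[0.535, 0.085, 0.128] [ 521.7378 -156.8423]
[0.535, 0.085, 0.09] [ 507.4432 -140.4614]
5871 rect mm ((589.6873168945312, -328.40362548828125), (59.146305084228516, 117.91202545166016), 40.34819793701172)
centre [ 0.5897 -0.3284] box [[528.9789428710938, -302.618408203125], [605.3189086914062, -392.48199462890625], [650.3956909179688, -354.1888427734375], [574.0557250976562, -264.32525634765625]] tool shift to it cm [ 7.0046 -0.3017  0.0364]
```

Call:
servo_tool(
  series=[
    {"wx":0,"wy":0,"wz":0,"tx":3.5,"ty":-0.15,"tz":0,"claw":1},
    {"wx":0,"wy":0,"wz":0,"tx":3.5,"ty":-0.15,"tz":0,"claw":1},
    {"wx":0,"wy":0,"wz":0,"tx":0,"ty":0,"tz":3.5,"claw":1},
    {"wx":0,"wy":0,"wz":0,"tx":0,"ty":0,"tz":3.5,"claw":1},
    {"wx":0,"wy":0,"wz":0,"tx":0,"ty":0,"tz":3.5,"claw":1},
    {"wx":0,"wy":0,"wz":0,"tx":0,"ty":0,"tz":3,"claw":1},
    {"wx":0,"wy":0,"wz":0,"tx":0,"ty":0,"tz":1.5,"claw":1},
    {"wx":0,"wy":0,"wz":0,"tx":0,"ty":0,"tz":0.5,"claw":1},
    {"wx":0,"wy":0,"wz":0,"tx":0,"ty":0,"tz":0,"claw":1},
    {"wx":0,"wy":0,"wz":0,"tx":0,"ty":0,"tz":0,"claw":1},
  ],
)

```text
time: 4.83
tcp_pos: [0.593, -0.3316, 0.0579]
orientation: [[-0.649, 0.761, 0.004], [0.761, 0.649, -0.003], [-0.005, 0.001, -1.0]]
force: [0.0, -0.2, 0.7]
grip_width: 0.087
grasp_force: 0.0
```

Call:
servo_tool(
  series=[
    {"wx":0,"wy":0,"wz":0,"tx":0,"ty":0,"tz":0,"claw":1},
    {"wx":0,"wy":0,"wz":0,"tx":0,"ty":0,"tz":0,"claw":1},
  ],
)

```text
time: 5.0
tcp_pos: [0.5926, -0.3314, 0.0574]
orientation: [[-0.649, 0.761, 0.003], [0.761, 0.649, -0.003], [-0.004, 0.001, -1.0]]
force: [0.1, -0.7, 0.2]
grip_width: 0.0872
grasp_force: 0.0
```

Call:
servo_tool(
  series=[
    {"wx":0,"wy":0,"wz":0,"tx":0.45,"ty":0,"tz":0.5,"claw":1},
    {"wx":0,"wy":0,"wz":0,"tx":0,"ty":0,"tz":1.0,"claw":1},
    {"wx":0,"wy":0,"wz":0,"tx":0,"ty":0,"tz":1.0,"claw":1},
    {"wx":0,"wy":0,"wz":0,"tx":0,"ty":0,"tz":0.5,"claw":1},
    {"wx":0,"wy":0,"wz":0,"tx":0,"ty":0,"tz":0,"claw":1},
    {"wx":0,"wy":0,"wz":0,"tx":0,"ty":0,"tz":0,"claw":1},
  ],
)

```text
time: 5.5
tcp_pos: [0.5877, -0.3264, 0.0254]
orientation: [[-0.649, 0.761, -0.002], [0.761, 0.649, 0.001], [0.002, -0.001, -1.0]]
force: [-6.3, 4.4, 13.6]
grip_width: 0.0871
grasp_force: 7.2
```

Call:
servo_tool(
  series=[
    {"wx":0,"wy":0,"wz":0,"tx":0,"ty":0,"tz":-0.3,"claw":1},
    {"wx":0,"wy":0,"wz":0,"tx":-0.25,"ty":0,"tz":0,"claw":1},
    {"wx":0,"wy":0,"wz":0,"tx":0,"ty":0,"tz":0,"claw":1},
    {"wx":0,"wy":0,"wz":0,"tx":0,"ty":0,"tz":0,"claw":1},
  ],
)

```text
time: 5.83
tcp_pos: [0.5894, -0.3287, 0.0266]
orientation: [[-0.649, 0.761, -0.001], [0.761, 0.649, 0.001], [0.001, -0.0, -1.0]]
force: [-0.0, 0.7, 0.2]
grip_width: 0.0869
grasp_force: 0.0
```

Centred with no contact; now close.

Call:
servo_tool(
  series=[
    {"wx":0,"wy":0,"wz":0,"tx":0,"ty":0,"tz":0,"claw":0.3},
    {"wx":0,"wy":0,"wz":0,"tx":0,"ty":0,"tz":0,"claw":0.3},
    {"wx":0,"wy":0,"wz":0,"tx":0,"ty":0,"tz":0,"claw":0.3},
    {"wx":0,"wy":0,"wz":0,"tx":0,"ty":0,"tz":0,"claw":0.3},
    {"wx":0,"wy":0,"wz":0,"tx":0,"ty":0,"tz":0,"claw":0.3},
    {"wx":0,"wy":0,"wz":0,"tx":0,"ty":0,"tz":0,"claw":0.3},
  ],
  newtons=30,
)

```text
time: 6.33
tcp_pos: [0.5897, -0.3288, 0.0275]
orientation: [[-0.649, 0.761, -0.0], [0.761, 0.649, -0.0], [-0.0, -0.0, -1.0]]
force: [0.1, 0.3, -0.5]
grip_width: 0.0597
grasp_force: 30.0
```

Call:
servo_tool(
  series=[
    {"wx":0,"wy":0,"wz":0,"tx":0,"ty":0,"tz":-2,"claw":0.3},
    {"wx":0,"wy":0,"wz":4.9,"tx":0,"ty":0,"tz":-3.5,"claw":0.3},
    {"wx":0,"wy":0,"wz":4.9,"tx":0,"ty":0,"tz":-3.5,"claw":0.3},
    {"wx":0,"wy":0,"wz":4.9,"tx":0,"ty":0,"tz":-3.5,"claw":0.3},
    {"wx":0,"wy":0,"wz":4.9,"tx":0,"ty":0,"tz":-3.5,"claw":0.3},
    {"wx":0,"wy":0,"wz":4.9,"tx":0,"ty":0,"tz":-3.5,"claw":0.3},
    {"wx":0,"wy":0,"wz":4.9,"tx":0,"ty":0,"tz":-2.5,"claw":0.3},
    {"wx":0,"wy":0,"wz":0,"tx":0,"ty":0,"tz":0,"claw":0.3},
  ],
)

```text
time: 7.0
tcp_pos: [0.5923, -0.3305, 0.2557]
orientation: [[-0.188, 0.982, 0.01], [0.982, 0.188, -0.007], [-0.009, 0.008, -1.0]]
force: [-0.0, -0.1, 0.1]
grip_width: 0.0592
grasp_force: 30.0
```

Call:
servo_tool(
  series=[
    {"wx":0,"wy":0,"wz":0,"tx":2,"ty":0.3,"tz":0,"claw":0.3},
    {"wx":0,"wy":0,"wz":0,"tx":3.5,"ty":0.3,"tz":0,"claw":0.3},
    {"wx":0,"wy":0,"wz":0,"tx":3.5,"ty":0.3,"tz":0,"claw":0.3},
    {"wx":0,"wy":0,"wz":0,"tx":3.5,"ty":0.3,"tz":0,"claw":0.3},
    {"wx":0,"wy":0,"wz":0,"tx":3.5,"ty":0.3,"tz":0,"claw":0.3},
    {"wx":0,"wy":0,"wz":0,"tx":3.5,"ty":0.3,"tz":0,"claw":0.3},
    {"wx":0,"wy":0,"wz":0,"tx":3.5,"ty":0.3,"tz":0,"claw":0.3},
    {"wx":0,"wy":0,"wz":0,"tx":3.5,"ty":0.3,"tz":0,"claw":0.3},
    {"wx":0,"wy":0,"wz":0,"tx":2,"ty":0.3,"tz":0,"claw":0.3},
    {"wx":0,"wy":0,"wz":0,"tx":0,"ty":0,"tz":0,"claw":0.3},
  ],
)

```text
time: 7.83
tcp_pos: [0.5604, -0.0395, 0.246]
orientation: [[-0.197, 0.98, -0.002], [0.98, 0.197, 0.002], [0.003, -0.002, -1.0]]
force: [0.4, 0.1, -1.8]
grip_width: 0.0595
grasp_force: 30.0
```

Call:
servo_tool(
  series=[
    {"wx":0,"wy":0,"wz":0,"tx":0,"ty":0,"tz":0,"claw":0.3},
    {"wx":0,"wy":0,"wz":0,"tx":0,"ty":0,"tz":0,"claw":0.3},
  ],
)

```text
time: 8.0
tcp_pos: [0.5612, -0.0442, 0.2466]
orientation: [[-0.193, 0.981, -0.001], [0.981, 0.193, -0.0], [-0.0, -0.001, -1.0]]
force: [0.3, -0.3, -2.1]
grip_width: 0.0594
grasp_force: 30.0
```

```bash
python3 wv.py w4
```

```text
8.0 [ 0.5612 -0.0442  0.2466] [-12.5143   4.258   96.8896  -0.0346  78.9194 -23.6353]
[0.588, -0.331, 0.008] [300.1083 349.2998]
[0.535, 0.085, 0.128] [316.6317  44.4848]
[0.535, 0.085, 0.09] [316.9614  52.9734]
```

View pics/w4.png

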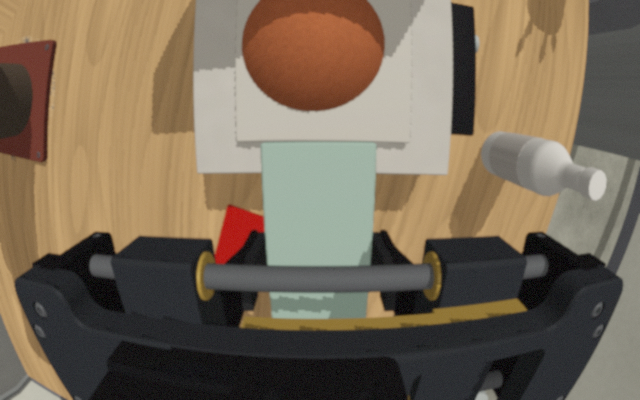

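The dome foot spans (242..385, to row 111), the shelf front corners are (236,140) and (411,142), and the kiln front corners (197,173) and (448,173). The held blank's far edge is (262,143)–(376,142). I'll fit the dome foot circle and the plate edge.

```bash
cat > dome.py <<'E'
from h import *
import pickle,sys
from scipy.optimize import least_squares
s,c=pickle.load(open(sys.argv[1]+".pkl","rb"))
hsv=cv2.cvtColor(c["pixels"],cv2.COLOR_RGB2HSV)
m=((hsv[...,0]<14)&(hsv[...,1]>120)).astype(np.uint8); l=cv2.connectedComponents(m)[1]; m=(l==l[60,314]).astype(np.uint8)
k=max(cv2.findContours(m,0,1)[0],key=cv2.contourArea)[:,0]; k=k[k[:,1]>4]
P=np.array([wplane(c,s,*q,.09)[:2] for q in k])
f=least_squares(lambda p:np.hypot(*(P-p[:2]).T)-.068,[.535,.085],loss="soft_l1",f_scale=.001)
g=least_squares(lambda p:np.hypot(*(P-p[:2]).T)-p[2],[.535,.085,.068],loss="soft_l1",f_scale=.001)
print("foot fit",f.x,np.abs(f.fun).mean(),"free",g.x)
z=s["tcp_pos"][2]-.027+.008
A=[wplane(c,s,u,v,z) for u,v in((262,143.),(376,142.5))]; print("plate far edge in tool mm",[(s["orientation"].T@(a-s["tcp_pos"])*1000).round(1) for a in A])
K=[wplane(c,s,u,v,zz) for u,v,zz in((197,173,.08),(448,173,.08),(236,140,.09),(411,142,.09))]
for a,b,w in((K[0],K[1],.12),(K[2],K[3],.085)):
    e=(b-a)/np.linalg.norm(b-a); n=np.array([-e[1],e[0],0]); print("kiln: yaw",np.degrees(np.arctan2(e[1],e[0])),"len",np.linalg.norm(b-a),"centre",(a+b)/2+n*w)
d=np.r_[f.x-s["tcp_pos"][:2],0];print("tool shift cm",s["orientation"].T@d*100)
E
python3 dome.py w4
```

```text
foot fit [0.5282 0.0983] 0.0011649800786259986 free [0.5286 0.0963 0.0662]
plate far edge in tool mm [array([ 60.2, -27.6,  19. ]), array([60.5, 30.2, 19. ])]
kiln: yaw 11.23209829526247 len 0.2645972779795047 centre [0.5399 0.0906 0.08  ]
kiln: yaw 10.631805282951467 len 0.16979866440956481 centre [0.5417 0.0888 0.09  ]
tool shift cm [14.6195 -0.4895 -0.0004]
```

Call:
servo_tool(
  series=[
    {"wx":0,"wy":0,"wz":0,"tx":1.7,"ty":-0.2,"tz":0,"claw":0.3},
    {"wx":0,"wy":0,"wz":0,"tx":1.7,"ty":-0.2,"tz":0,"claw":0.3},
    {"wx":0,"wy":0,"wz":0,"tx":1.6,"ty":-0.1,"tz":0,"claw":0.3},
    {"wx":0,"wy":0,"wz":0,"tx":0,"ty":0,"tz":0,"claw":0.3},
    {"wx":0,"wy":0,"wz":0,"tx":0,"ty":0,"tz":0,"claw":0.3},
    {"wx":0,"wy":0,"wz":0,"tx":0,"ty":0,"tz":0,"claw":0.3},
  ],
)

```text
time: 8.55
tcp_pos: [0.5473, 0.003, 0.2474]
orientation: [[-0.191, 0.982, 0.0], [0.982, 0.191, -0.001], [-0.001, -0.0, -1.0]]
force: [-0.0, 0.3, -0.6]
grip_width: 0.0595
grasp_force: 30.0
```

```bash
python3 wv.py w5; python3 dome.py w5; python3 - <<'E'
import sys; sys.argv=["x","w5"]
exec(open("dome.py").read().split("P=np")[0])
print(k.min(0),k.max(0))
# both-camera silhouette weights: each camera alone
import m as M
E
python3 - <<'E'
from h import *
from scipy.optimize import least_squares
import pickle,sys
s,c=pickle.load(open("w5.pkl","rb"))
hsv=cv2.cvtColor(c["pixels"],cv2.COLOR_RGB2HSV)
m=((hsv[...,0]<14)&(hsv[...,1]>120)).astype(np.uint8); l=cv2.connectedComponents(m)[1]; m=(l==l[60,314]).astype(np.uint8)
k=max(cv2.findContours(m,0,1)[0],key=cv2.contourArea)[:,0]; k=k[k[:,1]>4]
P=np.array([wplane(c,s,*q,.09)[:2] for q in k]);L=(P-s["tcp_pos"][:2])@s["orientation"][:2,:2]*1000
print("tool-frame extents",L.min(0),L.max(0),len(k))
E
```

```text
8.55 [0.5473 0.003  0.2474] [ -7.9266   2.0011  99.1527  -0.0351  78.8382 -18.938 ]
[0.588, -0.331, 0.008] [303.9194 368.5507]
[0.535, 0.085, 0.128] [321.7998 102.8536]
[0.535, 0.085, 0.09] [321.4102 103.9705]
foot fit [0.5283 0.0972] 0.005258553949754083 free [0.5281 0.0988 0.0646]
plate far edge in tool mm [array([ 60.2, -27.6,  19. ]), array([60.5, 30.2, 19. ])]
kiln: yaw 11.108645330017287 len 0.26532223055269705 centre [0.5266 0.1376 0.08  ]
kiln: yaw 10.51588885272852 len 0.17027036893098654 centre [0.5283 0.136  0.09  ]
tool shift cm [ 9.6076 -0.0586 -0.0059]
[247  24] [387 140]
tool-frame extents [ 48.9597 -66.9899] [161.0806  65.8238] 392
```

Call:
servo_tool(
  series=[
    {"wx":0,"wy":0,"wz":0,"tx":2,"ty":-0.1,"tz":0,"claw":0.3},
    {"wx":0,"wy":0,"wz":0,"tx":2.5,"ty":0,"tz":1,"claw":0.3},
    {"wx":0,"wy":0,"wz":0,"tx":2.5,"ty":0,"tz":1.5,"claw":0.3},
    {"wx":0,"wy":0,"wz":0,"tx":1.6,"ty":0,"tz":1.5,"claw":0.3},
    {"wx":0,"wy":0,"wz":0,"tx":0.8,"ty":0,"tz":1,"claw":0.3},
    {"wx":0,"wy":0,"wz":0,"tx":0,"ty":0,"tz":1,"claw":0.3},
    {"wx":0,"wy":0,"wz":0,"tx":0,"ty":0,"tz":0.5,"claw":0.3},
    {"wx":0,"wy":0,"wz":0,"tx":0,"ty":0,"tz":0,"claw":0.3},
    {"wx":0,"wy":0,"wz":0,"tx":0,"ty":0,"tz":0,"claw":0.3},
    {"wx":0,"wy":0,"wz":0,"tx":0,"ty":0,"tz":0,"claw":0.3},
  ],
)

```text
time: 9.53
tcp_pos: [0.5288, 0.0954, 0.1834]
orientation: [[-0.191, 0.982, 0.001], [0.982, 0.191, -0.0], [-0.0, 0.001, -1.0]]
force: [-0.4, 0.4, -1.8]
grip_width: 0.0591
grasp_force: 30.0
```

Call:
servo_tool(
  series=[
    {"wx":0,"wy":0,"wz":0,"tx":-0.1,"ty":-0.15,"tz":0.5,"claw":0.3},
    {"wx":0,"wy":0,"wz":0,"tx":0,"ty":0,"tz":0.6,"claw":0.3},
    {"wx":0,"wy":0,"wz":0,"tx":0,"ty":0,"tz":0.6,"claw":0.3},
    {"wx":0,"wy":0,"wz":0,"tx":0,"ty":0,"tz":0.5,"claw":0.3},
    {"wx":0,"wy":0,"wz":0,"tx":0,"ty":0,"tz":0.2,"claw":0.3},
    {"wx":0,"wy":0,"wz":0,"tx":0,"ty":0,"tz":0,"claw":0.3},
    {"wx":0,"wy":0,"wz":0,"tx":0,"ty":0,"tz":0,"claw":0.3},
  ],
)

```text
time: 10.12
tcp_pos: [0.5266, 0.095, 0.1583]
orientation: [[-0.192, 0.981, -0.001], [0.981, 0.192, -0.0], [0.0, -0.001, -1.0]]
force: [0.3, -0.2, -1.3]
grip_width: 0.059
grasp_force: 30.0
```

Call:
servo_tool(
  series=[
    {"wx":0,"wy":0,"wz":0,"tx":0,"ty":0,"tz":0.1,"claw":0.3},
    {"wx":0,"wy":0,"wz":0,"tx":0,"ty":0,"tz":0.1,"claw":0.3},
    {"wx":0,"wy":0,"wz":0,"tx":0,"ty":0,"tz":0,"claw":0.3},
    {"wx":0,"wy":0,"wz":0,"tx":0,"ty":0,"tz":0,"claw":0.3},
  ],
)

```text
time: 10.45
tcp_pos: [0.5268, 0.0951, 0.1566]
orientation: [[-0.192, 0.981, 0.0], [0.981, 0.192, -0.0], [-0.0, 0.0, -1.0]]
force: [0.1, 0.6, -1.9]
grip_width: 0.0593
grasp_force: 30.0
```

Call:
servo_tool(
  series=[
    {"wx":0,"wy":0,"wz":0,"tx":0,"ty":0,"tz":0.1,"claw":0.3},
    {"wx":0,"wy":0,"wz":0,"tx":0,"ty":0,"tz":0,"claw":0.3},
    {"wx":0,"wy":0,"wz":0,"tx":0,"ty":0,"tz":0,"claw":0.3},
  ],
)

```text
time: 10.7
tcp_pos: [0.5267, 0.095, 0.1555]
orientation: [[-0.192, 0.981, -0.0], [0.981, 0.192, -0.0], [-0.0, -0.0, -1.0]]
force: [-0.7, -0.2, -2.0]
grip_width: 0.0594
grasp_force: 30.0
```

```bash
python3 -c "
from h import *
s=manip.read_state();print(s['tcp_pos'],s['force'],s['ft_torque'])"
```

```text
[0.5267 0.095  0.1555] [-0.7359 -0.1951 -2.0464] [-0.0713  0.0618 -0.0053]
```

Call:
servo_tool(
  series=[
    {"wx":0,"wy":0,"wz":0,"tx":0,"ty":0,"tz":0.1,"claw":0.3},
    {"wx":0,"wy":0,"wz":0,"tx":0,"ty":0,"tz":0,"claw":0.3},
    {"wx":0,"wy":0,"wz":0,"tx":0,"ty":0,"tz":0,"claw":0.3},
  ],
)

```text
time: 10.95
tcp_pos: [0.5268, 0.095, 0.1552]
orientation: [[-0.192, 0.981, 0.0], [0.981, 0.192, -0.0], [-0.0, 0.0, -1.0]]
force: [-3.0, -1.0, 3.6]
grip_width: 0.0592
grasp_force: 30.0
```

Call:
servo_tool(
  series=[
    {"wx":0,"wy":0,"wz":0,"tx":0,"ty":0,"tz":0.1,"claw":0.3},
    {"wx":0,"wy":0,"wz":0,"tx":0,"ty":0,"tz":0,"claw":0.3},
    {"wx":0,"wy":0,"wz":0,"tx":0,"ty":0,"tz":0,"claw":0.3},
  ],
)

```text
time: 11.2
tcp_pos: [0.5268, 0.095, 0.1552]
orientation: [[-0.192, 0.981, 0.0], [0.981, 0.192, -0.0], [-0.0, 0.0, -1.0]]
force: [-6.8, -0.0, 11.2]
grip_width: 0.0594
grasp_force: 30.0
```

```bash
python3 -c "
from h import *
s=manip.read_state();print(s['tcp_pos'],s['force'],s['ft_torque'])"
```

```text
[0.5268 0.095  0.1552] [-6.8422 -0.0221 11.2198] [-0.1807  1.186  -0.006 ]
```

```bash
cat > ft.py <<'E'
from h import *
F=[];T=[]
for i in range(10):
    eyes.camera("side"); s=manip.read_state(); F.append(s["force"]);T.append(s["ft_torque"])
print(s["tcp_pos"],np.mean(F,0),np.mean(T,0),np.std(F,0),np.std(T,0))
E
python3 ft.py
```

```text
[0.5268 0.095  0.1552] [-6.457  -0.6597 11.4075] [-0.1799  1.207   0.0114] [0.4856 0.4975 0.3638] [0.0351 0.0252 0.0238]
```

Call:
servo_tool(
  series=[
    {"wx":0,"wy":0,"wz":0,"tx":0,"ty":0,"tz":-0.35,"claw":0.3},
    {"wx":0,"wy":0,"wz":0,"tx":0,"ty":0,"tz":0,"claw":0.3},
    {"wx":0,"wy":0,"wz":0,"tx":0,"ty":0,"tz":0,"claw":0.3},
  ],
)

```text
time: 11.95
tcp_pos: [0.5268, 0.095, 0.1569]
orientation: [[-0.192, 0.981, 0.0], [0.981, 0.192, 0.0], [-0.0, 0.0, -1.0]]
force: [-0.5, -0.6, -0.8]
grip_width: 0.0594
grasp_force: 30.0
```

```bash
python3 ft.py
```

```text
[0.5267 0.095  0.1569] [-0.0704 -0.0613 -1.9169] [-0.1112  0.0377 -0.002 ] [0.3413 0.3301 0.5154] [0.0383 0.0214 0.0332]
```

Call:
servo_tool(
  series=[
    {"wx":0,"wy":0,"wz":0,"tx":0,"ty":0,"tz":0.1,"claw":0.3},
    {"wx":0,"wy":0,"wz":0,"tx":0,"ty":0,"tz":0.08,"claw":0.3},
    {"wx":0,"wy":0,"wz":0,"tx":0,"ty":0,"tz":0,"claw":0.3},
    {"wx":0,"wy":0,"wz":0,"tx":0,"ty":0,"tz":0,"claw":0.3},
  ],
)

```text
time: 12.78
tcp_pos: [0.5268, 0.095, 0.1554]
orientation: [[-0.192, 0.981, 0.0], [0.981, 0.192, 0.0], [-0.0, 0.0, -1.0]]
force: [-0.4, 1.3, -0.5]
grip_width: 0.059
grasp_force: 30.0
```

Call:
servo_tool(
  series=[
    {"wx":0,"wy":0,"wz":0,"tx":0,"ty":0,"tz":0.03,"claw":0.3},
    {"wx":0,"wy":0,"wz":0,"tx":0,"ty":0,"tz":0,"claw":0.69},
    {"wx":0,"wy":0,"wz":0,"tx":0,"ty":0,"tz":0,"claw":0.71},
    {"wx":0,"wy":0,"wz":0,"tx":0,"ty":0,"tz":0,"claw":0.73},
    {"wx":0,"wy":0,"wz":0,"tx":0,"ty":0,"tz":0,"claw":0.76},
    {"wx":0,"wy":0,"wz":0,"tx":0,"ty":0,"tz":0,"claw":0.8},
    {"wx":0,"wy":0,"wz":0,"tx":0,"ty":0,"tz":0,"claw":0.85},
    {"wx":0,"wy":0,"wz":0,"tx":0,"ty":0,"tz":0,"claw":0.9},
  ],
)

```text
time: 13.45
tcp_pos: [0.5267, 0.095, 0.1549]
orientation: [[-0.192, 0.981, 0.0], [0.981, 0.192, -0.0], [-0.0, 0.0, -1.0]]
force: [-0.2, 0.2, -0.4]
grip_width: 0.0739
grasp_force: 0.0
```

```bash
python3 - <<'E'
from h import *
a=eyes.camera("scene");b=eyes.camera("side");w=eyes.camera("wrist")["pixels"]
R=lambda c,x,y,W,H,f:cv2.resize(c["pixels"][y:y+H,x:x+W],None,fx=f,fy=f,interpolation=cv2.INTER_CUBIC)
A=R(a,250,130,100,75,4);B=R(b,250,150,100,75,4)
cv2.imwrite("pics/p1.png",np.vstack([np.hstack([A,B]),cv2.resize(w[120:340,160:480],(436,300)) if 0 else np.pad(cv2.resize(w[90:340,160:480],(384,300)),((0,0),(0,416),(0,0)))])[:,:,::-1])
E
```

```text
(no output)
```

View pics/p1.png

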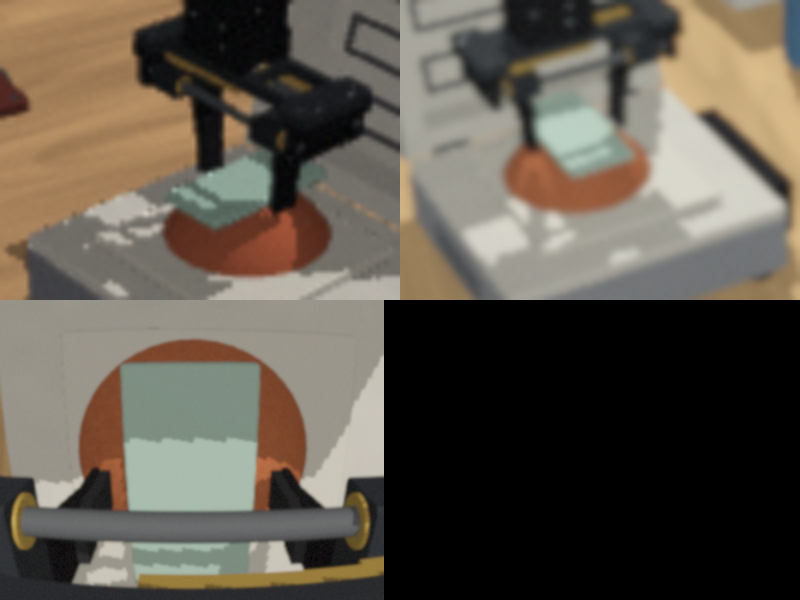

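The glass rests centred across the dome: the plate spans 120..260 and the dome 80..305 in the wrist inset. I'll back straight up.

Call:
servo_tool(
  series=[
    {"wx":0,"wy":0,"wz":0,"tx":0,"ty":0,"tz":0,"claw":1},
    {"wx":0,"wy":0,"wz":0,"tx":0,"ty":0,"tz":-0.5,"claw":1},
    {"wx":0,"wy":0,"wz":0,"tx":0,"ty":0,"tz":-1,"claw":1},
    {"wx":0,"wy":0,"wz":0,"tx":0,"ty":0,"tz":-2,"claw":1},
    {"wx":0,"wy":0,"wz":0,"tx":0,"ty":0,"tz":-3.5,"claw":1},
    {"wx":0,"wy":0,"wz":0,"tx":0,"ty":0,"tz":-3.5,"claw":1},
    {"wx":0,"wy":0,"wz":0,"tx":0,"ty":0,"tz":-3.5,"claw":1},
    {"wx":0,"wy":0,"wz":0,"tx":0,"ty":0,"tz":-3.5,"claw":1},
    {"wx":0,"wy":0,"wz":0,"tx":0,"ty":0,"tz":0,"claw":1},
    {"wx":0,"wy":0,"wz":0,"tx":0,"ty":0,"tz":0,"claw":1},
  ],
)

```text
time: 14.43
tcp_pos: [0.5281, 0.0951, 0.3342]
orientation: [[-0.192, 0.981, 0.007], [0.981, 0.192, 0.0], [-0.001, 0.007, -1.0]]
force: [0.1, 0.3, -0.3]
grip_width: 0.0873
grasp_force: 0.0
```

```bash
python3 wv.py w6; python3 - <<'E'
from h import *
a=eyes.camera("scene");b=eyes.camera("side");w=eyes.camera("wrist")
R=lambda c,x,y,W,H,f:cv2.resize(c["pixels"][y:y+H,x:x+W],None,fx=f,fy=f,interpolation=cv2.INTER_CUBIC)
top=np.hstack([R(a,270,150,80,60,5),R(b,250,160,80,60,5)])
bot=np.hstack([R(w,240,60,160,120,2.5)]); bot=np.pad(bot,((0,0),(0,400),(0,0)))
cv2.imwrite("pics/p2.png",np.vstack([top,bot])[:,:,::-1])
E
```

```text
14.4333 [0.5281 0.0951 0.3342] [ 1.7847 -2.3829 94.2818 -0.0008 87.6902 -9.2879]
[0.588, -0.331, 0.008] [305.9183 368.2465]
[0.535, 0.085, 0.128] [320.6243 188.3698]
[0.535, 0.085, 0.09] [320.237  180.9468]
```

View pics/p2.png

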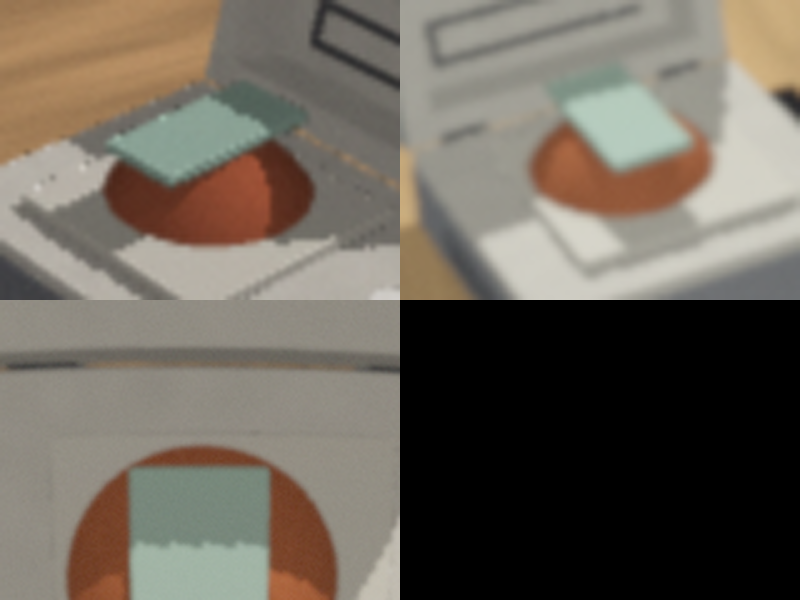

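The plate sits flat-looking and alone on the dome. Scene crop corners: (107,147), (166,179), (305,114), (218,83). Side crop corners: (213,165), (290,145), (230,65), (148,85). I'll triangulate the tilt and centre.

```bash
python3 - <<'E'
from h import *
a=eyes.camera("scene");b=eyes.camera("side")
A=[(107,147),(166,179),(305,114),(218,83)];B=[(213,165),(290,145),(230,65),(148,85)]
P=[tri((a,b),((270+p[0]/5,150+p[1]/5),(250+q[0]/5,160+q[1]/5))) for p,q in zip(A,B)]
P=np.array(P);print(P,P.mean(0)); f,r=(P[0]+P[1])/2,(P[2]+P[3])/2
print("pitch deg (rear up +)",np.degrees(np.arctan2(r[2]-f[2],np.linalg.norm((r-f)[:2]))),"roll",np.degrees(np.arctan2((P[1]+P[2]-P[0]-P[3])[2]/2,.06)))
E
python3 - <<'E'
import sys; sys.path.insert(0,"."); import os; os.chdir(".")
from h import *; import pickle
s,c=pickle.load(open("w6.pkl","rb"))
# rear edge of plate and dome far rim
for z in(.132,.136,.140):
    a=wplane(c,s,240+129/2.5,60+167/2.5,z);b=wplane(c,s,240+270/2.5,60+167/2.5,z);print(z,np.linalg.norm(a-b),(a+b)/2, (s["orientation"].T@((a+b)/2-s["tcp_pos"])))
e=wplane(c,s,240+202/2.5,60+145/2.5,.09);l=wplane(c,s,240+67/2.5,60+280/2.5,.09);r=wplane(c,s,240+337/2.5,60+280/2.5,.09)
x=s["orientation"][:,0];print("dome centre",e-.068*x,(l+r)/2,np.linalg.norm(l-r))
E
```

```text
[[0.5081 0.0323 0.1305]
 [0.5645 0.0406 0.1323]
 [0.5503 0.1511 0.1377]
 [0.4859 0.1285 0.1409]] [0.5272 0.0881 0.1353]
pitch deg (rear up +) 4.294688354323118 roll -0.6564104146824277
0.132 0.0613429011788055 [0.5205 0.1538 0.132 ] [0.0593 0.0023 0.2021]
0.136 0.060618114433248146 [0.5204 0.154  0.136 ] [0.0595 0.0023 0.1981]
0.14 0.05989332768769084 [0.5203 0.1542 0.14  ] [0.0597 0.0023 0.1941]
dome centre [0.5335 0.0957 0.0901] [0.5336 0.0968 0.09  ] 0.13650355066554143
```

The rear is about 4° up, and the force moment also puts the contact ahead of centre, so the plate sits about 4 mm too far forward. I'll regrasp it and shift it rearwards.

Call:
servo_tool(
  series=[
    {"wx":0,"wy":0,"wz":0,"tx":0,"ty":-0.1,"tz":3,"claw":1},
    {"wx":0,"wy":0,"wz":0,"tx":0,"ty":0,"tz":3,"claw":1},
    {"wx":0,"wy":0,"wz":0,"tx":0,"ty":0,"tz":3,"claw":1},
    {"wx":0,"wy":0,"wz":0,"tx":0,"ty":0,"tz":2,"claw":1},
    {"wx":0,"wy":0,"wz":0,"tx":0,"ty":0,"tz":1,"claw":1},
    {"wx":0,"wy":0,"wz":0,"tx":0,"ty":0,"tz":0,"claw":1},
    {"wx":0,"wy":0,"wz":0,"tx":0,"ty":0,"tz":0,"claw":1},
    {"wx":0,"wy":0,"wz":0,"tx":0,"ty":0,"tz":0,"claw":1},
  ],
)

```text
time: 15.4
tcp_pos: [0.5267, 0.0949, 0.2116]
orientation: [[-0.192, 0.981, 0.002], [0.981, 0.192, 0.0], [-0.0, 0.002, -1.0]]
force: [0.1, -0.7, -0.2]
grip_width: 0.087
grasp_force: 0.0
```

Call:
servo_tool(
  series=[
    {"wx":0,"wy":0,"wz":0,"tx":0,"ty":0,"tz":1.5,"claw":1},
    {"wx":0,"wy":0,"wz":0,"tx":0,"ty":0,"tz":1.5,"claw":1},
    {"wx":0,"wy":0,"wz":0,"tx":0,"ty":0,"tz":1.2,"claw":1},
    {"wx":0,"wy":0,"wz":0,"tx":0,"ty":0,"tz":0.8,"claw":1},
    {"wx":0,"wy":0,"wz":0,"tx":0,"ty":0,"tz":0.4,"claw":1},
    {"wx":0,"wy":0,"wz":0,"tx":0,"ty":0,"tz":0,"claw":1},
    {"wx":0,"wy":0,"wz":0,"tx":0,"ty":0,"tz":0,"claw":1},
    {"wx":0,"wy":0,"wz":0,"tx":0,"ty":0,"tz":0,"claw":1},
  ],
)

```text
time: 16.07
tcp_pos: [0.5264, 0.0948, 0.1568]
orientation: [[-0.192, 0.981, 0.001], [0.981, 0.192, 0.0], [-0.0, 0.001, -1.0]]
force: [0.9, 0.0, -0.6]
grip_width: 0.087
grasp_force: 0.0
```

Call:
servo_tool(
  series=[
    {"wx":0,"wy":0,"wz":0,"tx":0,"ty":0,"tz":0.1,"claw":0.8},
    {"wx":0,"wy":0,"wz":0,"tx":0,"ty":0,"tz":0,"claw":0.72},
    {"wx":0,"wy":0,"wz":0,"tx":0,"ty":0,"tz":0,"claw":0.6},
    {"wx":0,"wy":0,"wz":0,"tx":0,"ty":0,"tz":0,"claw":0.5},
    {"wx":0,"wy":0,"wz":0,"tx":0,"ty":0,"tz":0,"claw":0.5},
    {"wx":0,"wy":0,"wz":0,"tx":0,"ty":0,"tz":-0.2,"claw":0.5},
    {"wx":0,"wy":0,"wz":0,"tx":0.4,"ty":0,"tz":-0.1,"claw":0.5},
    {"wx":0,"wy":0,"wz":0,"tx":0,"ty":0,"tz":0,"claw":0.5},
    {"wx":0,"wy":0,"wz":0,"tx":0,"ty":0,"tz":0,"claw":0.5},
  ],
  newtons=20,
)

```text
time: 16.82
tcp_pos: [0.5248, 0.099, 0.1579]
orientation: [[-0.192, 0.981, -0.0], [0.981, 0.192, -0.0], [0.0, -0.0, -1.0]]
force: [0.3, -0.9, -1.2]
grip_width: 0.0597
grasp_force: 20.0
```

Call:
servo_tool(
  series=[
    {"wx":0,"wy":0,"wz":0,"tx":0,"ty":0.1,"tz":0.1,"claw":0.5},
    {"wx":0,"wy":0,"wz":0,"tx":0,"ty":0,"tz":0.1,"claw":0.5},
    {"wx":0,"wy":0,"wz":0,"tx":0,"ty":0,"tz":0.05,"claw":0.5},
    {"wx":0,"wy":0,"wz":0,"tx":0,"ty":0,"tz":0,"claw":0.5},
    {"wx":0,"wy":0,"wz":0,"tx":0,"ty":0,"tz":0,"claw":0.5},
  ],
)

```text
time: 17.23
tcp_pos: [0.5259, 0.0989, 0.1553]
orientation: [[-0.192, 0.981, -0.0], [0.981, 0.192, -0.0], [0.0, -0.0, -1.0]]
force: [0.5, -0.4, -1.4]
grip_width: 0.0599
grasp_force: 20.0
```

Call:
servo_tool(
  series=[
    {"wx":0,"wy":0,"wz":0,"tx":0,"ty":0,"tz":0.1,"claw":0.5},
    {"wx":0,"wy":0,"wz":0,"tx":0,"ty":0,"tz":0,"claw":0.5},
    {"wx":0,"wy":0,"wz":0,"tx":0,"ty":0,"tz":0,"claw":0.5},
  ],
)

```text
time: 17.48
tcp_pos: [0.526, 0.0989, 0.1551]
orientation: [[-0.192, 0.981, 0.0], [0.981, 0.192, -0.0], [-0.0, 0.0, -1.0]]
force: [-3.8, 0.3, 4.2]
grip_width: 0.0594
grasp_force: 20.0
```

Call:
servo_tool(
  series=[
    {"wx":0,"wy":0,"wz":0,"tx":0,"ty":0,"tz":-0.07,"claw":0.5},
    {"wx":0,"wy":0,"wz":0,"tx":0,"ty":0,"tz":0,"claw":0.69},
    {"wx":0,"wy":0,"wz":0,"tx":0,"ty":0,"tz":0,"claw":0.71},
    {"wx":0,"wy":0,"wz":0,"tx":0,"ty":0,"tz":0,"claw":0.73},
    {"wx":0,"wy":0,"wz":0,"tx":0,"ty":0,"tz":0,"claw":0.76},
    {"wx":0,"wy":0,"wz":0,"tx":0,"ty":0,"tz":0,"claw":0.8},
    {"wx":0,"wy":0,"wz":0,"tx":0,"ty":0,"tz":0,"claw":0.9},
    {"wx":0,"wy":0,"wz":0,"tx":0,"ty":0,"tz":0,"claw":1},
    {"wx":0,"wy":0,"wz":0,"tx":0,"ty":0,"tz":0,"claw":1},
    {"wx":0,"wy":0,"wz":0,"tx":0,"ty":0,"tz":-0.5,"claw":1},
  ],
)

```text
time: 18.32
tcp_pos: [0.5252, 0.0989, 0.1593]
orientation: [[-0.192, 0.981, -0.002], [0.981, 0.192, -0.0], [0.0, -0.002, -1.0]]
force: [0.2, 0.4, -0.4]
grip_width: 0.0848
grasp_force: 0.0
```

Call:
servo_tool(
  series=[
    {"wx":0,"wy":0,"wz":0,"tx":0,"ty":0,"tz":-1,"claw":1},
    {"wx":0,"wy":0,"wz":0,"tx":0,"ty":0,"tz":-2,"claw":1},
    {"wx":0,"wy":0,"wz":0,"tx":0,"ty":0,"tz":-3.5,"claw":1},
    {"wx":0,"wy":0,"wz":0,"tx":0,"ty":0,"tz":-3.5,"claw":1},
    {"wx":0,"wy":0,"wz":0,"tx":0,"ty":0,"tz":-3.5,"claw":1},
    {"wx":0,"wy":0,"wz":0,"tx":0,"ty":0,"tz":-3.5,"claw":1},
    {"wx":0,"wy":0,"wz":0,"tx":0,"ty":0,"tz":0,"claw":1},
    {"wx":0,"wy":0,"wz":0,"tx":0,"ty":0,"tz":0,"claw":1},
  ],
)

```text
time: 18.98
tcp_pos: [0.5273, 0.099, 0.3344]
orientation: [[-0.192, 0.981, 0.007], [0.981, 0.192, 0.0], [-0.001, 0.007, -1.0]]
force: [-0.5, 0.4, -0.8]
grip_width: 0.0871
grasp_force: 0.0
```

```bash
python3 wv.py w7; python3 - <<'E'
from h import *
a=eyes.camera("scene");b=eyes.camera("side")
R=lambda c,x,y,W,H,f:cv2.resize(c["pixels"][y:y+H,x:x+W],None,fx=f,fy=f,interpolation=cv2.INTER_CUBIC)
w=eyes.camera("wrist")
top=np.hstack([R(a,270,150,80,60,5),R(b,250,160,80,60,5)])
# lower: handle crops
bot=np.hstack([R(a,330,80,80,60,5),R(b,235,85,80,60,5)])
cv2.imwrite("pics/p3.png",np.vstack([top,bot])[:,:,::-1])
E
```

```text
18.9833 [0.5273 0.099  0.3344] [ 2.2123 -2.3925 94.2715 -0.0017 87.7116 -8.8595]
[0.588, -0.331, 0.008] [305.9734 369.4122]
[0.535, 0.085, 0.128] [320.6235 191.729 ]
[0.535, 0.085, 0.09] [320.2383 184.0124]
```

View pics/p3.png

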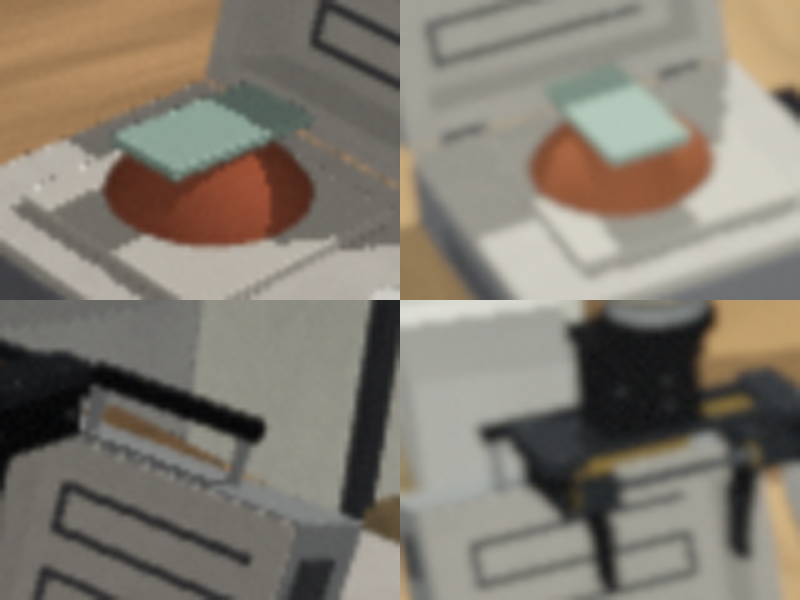

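The glass now looks level: the front edge is higher in both views, with scene crop corners (117,138), (178,172), (310,118) and (222,82). The handle bar ends are at scene (349,96) and (382,106), matching the first measurement. Next, rise and turn for the handle.

Call:
servo_tool(
  series=[
    {"wx":0,"wy":0,"wz":0,"tx":0,"ty":0,"tz":-3.5,"claw":1},
    {"wx":0,"wy":0,"wz":-7,"tx":0,"ty":0,"tz":-3.5,"claw":1},
    {"wx":0,"wy":0,"wz":-7,"tx":0,"ty":0,"tz":-3.5,"claw":1},
    {"wx":0,"wy":0,"wz":-7,"tx":0,"ty":0,"tz":-0.5,"claw":1},
    {"wx":0,"wy":0,"wz":-7,"tx":0,"ty":0,"tz":0,"claw":1},
    {"wx":0,"wy":0,"wz":-7,"tx":0,"ty":0,"tz":0,"claw":1},
    {"wx":0,"wy":0,"wz":-7,"tx":0,"ty":0,"tz":0,"claw":1},
    {"wx":0,"wy":0,"wz":-7,"tx":0,"ty":0,"tz":0,"claw":1},
    {"wx":0,"wy":0,"wz":-7,"tx":0,"ty":0,"tz":0,"claw":1},
    {"wx":0,"wy":0,"wz":-7,"tx":0,"ty":0,"tz":0,"claw":1},
  ],
)

```text
time: 20.02
tcp_pos: [0.5256, 0.0989, 0.4383]
orientation: [[-0.963, 0.269, -0.003], [0.269, 0.963, -0.0], [0.003, -0.001, -1.0]]
force: [-0.2, -0.3, 0.1]
grip_width: 0.0867
grasp_force: 0.0
```

Call:
servo_tool(
  series=[
    {"wx":0,"wy":0,"wz":-7,"tx":0,"ty":0,"tz":0,"claw":1},
    {"wx":0,"wy":0,"wz":-7,"tx":0,"ty":0,"tz":0,"claw":1},
    {"wx":0,"wy":0,"wz":-7,"tx":0,"ty":0,"tz":0,"claw":1},
    {"wx":0,"wy":0,"wz":-6,"tx":0,"ty":0,"tz":0,"claw":1},
    {"wx":0,"wy":0,"wz":0,"tx":0,"ty":0,"tz":0,"claw":1},
    {"wx":0,"wy":0,"wz":0,"tx":0,"ty":0,"tz":0,"claw":1},
  ],
)

```text
time: 20.52
tcp_pos: [0.5257, 0.0989, 0.4388]
orientation: [[-0.982, -0.189, -0.002], [-0.189, 0.982, -0.0], [0.002, 0.0, -1.0]]
force: [-0.5, -1.1, 1.5]
grip_width: 0.0865
grasp_force: 0.0
```

```bash
cat > go.py <<'E'
from h import *
import sys
s=manip.read_state(); t=np.array(eval(sys.argv[1])); R=s["orientation"]
print(s["time"],s["tcp_pos"],"yangle",np.degrees(np.arctan2(R[1,1],R[0,1])),s["joint_positions"]);print("tool shift cm",R.T@(t-s["tcp_pos"])*100)
E
python3 go.py "[.499,.306,.42]"
```

```text
20.5167 [0.5257 0.0989 0.4388] yangle 100.88117208935259 [  2.2055  -2.6802  83.6532   0.0005  99.1653 -98.6756]
tool shift cm [-1.2911 20.8404  1.8819]
```

Call:
servo_tool(
  series=[
    {"wx":0,"wy":0,"wz":0,"tx":-0.2,"ty":2.5,"tz":0,"claw":1},
    {"wx":0,"wy":0,"wz":0,"tx":-0.2,"ty":3.5,"tz":0,"claw":1},
    {"wx":0,"wy":0,"wz":0,"tx":-0.2,"ty":3.5,"tz":0,"claw":1},
    {"wx":0,"wy":0,"wz":0,"tx":-0.2,"ty":3.5,"tz":0,"claw":1},
    {"wx":0,"wy":0,"wz":0,"tx":-0.2,"ty":3.5,"tz":0,"claw":1},
    {"wx":0,"wy":0,"wz":0,"tx":-0.2,"ty":2.5,"tz":0,"claw":1},
    {"wx":0,"wy":0,"wz":0,"tx":-0.1,"ty":1.8,"tz":0,"claw":1},
    {"wx":0,"wy":0,"wz":0,"tx":0,"ty":0,"tz":0,"claw":1},
    {"wx":0,"wy":0,"wz":0,"tx":0,"ty":0,"tz":0,"claw":1},
    {"wx":0,"wy":0,"wz":0,"tx":0,"ty":0,"tz":0,"claw":1},
  ],
)

```text
time: 21.35
tcp_pos: [0.4989, 0.305, 0.4396]
orientation: [[-0.982, -0.19, -0.001], [-0.19, 0.982, -0.001], [0.001, -0.001, -1.0]]
force: [0.0, -0.1, -0.3]
grip_width: 0.0868
grasp_force: 0.0
```

```bash
python3 go.py "[.499,.306,.345]"
```

```text
21.35 [0.4989 0.305  0.4396] yangle 100.9705237363157 [ 23.731    4.2767  76.5373  -0.0294  99.2443 -77.2443]
tool shift cm [-0.0421  0.1035  9.4597]
```

Call:
servo_tool(
  series=[
    {"wx":0,"wy":0,"wz":0,"tx":0,"ty":0.1,"tz":2,"claw":1},
    {"wx":0,"wy":0,"wz":0,"tx":0,"ty":0,"tz":2.5,"claw":1},
    {"wx":0,"wy":0,"wz":0,"tx":0,"ty":0,"tz":2,"claw":1},
    {"wx":0,"wy":0,"wz":0,"tx":0,"ty":0,"tz":1.5,"claw":1},
    {"wx":0,"wy":0,"wz":0,"tx":0,"ty":0,"tz":1,"claw":1},
    {"wx":0,"wy":0,"wz":0,"tx":0,"ty":0,"tz":0.4,"claw":1},
    {"wx":0,"wy":0,"wz":0,"tx":0,"ty":0,"tz":0,"claw":1},
    {"wx":0,"wy":0,"wz":0,"tx":0,"ty":0,"tz":0,"claw":1},
  ],
)

```text
time: 22.02
tcp_pos: [0.4991, 0.3062, 0.3471]
orientation: [[-0.982, -0.191, 0.001], [-0.191, 0.982, 0.0], [-0.001, 0.0, -1.0]]
force: [-0.5, -0.2, 0.5]
grip_width: 0.0868
grasp_force: 0.0
```

Call:
servo_tool(
  series=[
    {"wx":0,"wy":0,"wz":0,"tx":0,"ty":0,"tz":0.3,"claw":0.5},
    {"wx":0,"wy":0,"wz":0,"tx":0,"ty":0,"tz":0,"claw":0.4},
    {"wx":0,"wy":0,"wz":0,"tx":0,"ty":0,"tz":0,"claw":0.3},
    {"wx":0,"wy":0,"wz":0,"tx":0,"ty":0,"tz":0,"claw":0.25},
    {"wx":0,"wy":0,"wz":0,"tx":0,"ty":0,"tz":0,"claw":0.2},
    {"wx":0,"wy":0,"wz":0,"tx":0,"ty":0,"tz":0,"claw":0},
    {"wx":0,"wy":0,"wz":0,"tx":0,"ty":0,"tz":0,"claw":0},
    {"wx":0,"wy":0,"wz":0,"tx":0,"ty":0,"tz":0,"claw":0},
    {"wx":0,"wy":0,"wz":0,"tx":0,"ty":0,"tz":0,"claw":0},
    {"wx":0,"wy":0,"wz":0,"tx":0,"ty":0,"tz":0,"claw":0},
  ],
  newtons=8,
)

```text
time: 22.85
tcp_pos: [0.4986, 0.3066, 0.3431]
orientation: [[-0.981, -0.192, -0.0], [-0.192, 0.981, -0.0], [0.0, -0.0, -1.0]]
force: [0.4, -0.1, -1.6]
grip_width: 0.0286
grasp_force: 0.0
```

Call:
servo_tool(
  series=[
    {"wx":0,"wy":0,"wz":0,"tx":0,"ty":0,"tz":0,"claw":0},
    {"wx":0,"wy":0,"wz":0,"tx":0,"ty":0,"tz":0,"claw":0},
    {"wx":0,"wy":0,"wz":0,"tx":0,"ty":0,"tz":0,"claw":0},
    {"wx":0,"wy":0,"wz":0,"tx":0,"ty":0,"tz":0,"claw":0},
  ],
)

```text
time: 23.18
tcp_pos: [0.4986, 0.3065, 0.3431]
orientation: [[-0.981, -0.192, -0.0], [-0.192, 0.981, -0.0], [0.0, -0.0, -1.0]]
force: [0.5, -0.7, 0.6]
grip_width: 0.0157
grasp_force: 8.0
```

The handle is gripped: 15.7 mm opening, 8 N. Now compute the arc.

```bash
python3 - <<'E'
import numpy as np
U=lambda t:np.array([-.273*np.cos(t)+.034*np.sin(t),.273*np.sin(t)+.034*np.cos(t)])
th=np.linspace(1.83,.524,54)
p=np.array([U(t) for t in th])*100
d=np.diff(p,axis=0)
for i in range(0,53,5): 
    q=d[i:i+5].mean(0); print(i,th[min(i+5,53)].round(3),"ty %.2f tz %.2f"%(q[0],-q[1]),"abs u,z end",(np.array([.2050-.1028,.3431-.2552])+p[min(i+5,53)]/100).round(4))
E
```

```text
0 1.707 ty -0.64 tz -0.21 abs u,z end [0.1729 0.3538]
5 1.584 ty -0.66 tz -0.13 abs u,z end [0.1397 0.3604]
10 1.46 ty -0.68 tz -0.05 abs u,z end [0.1059 0.363 ]
15 1.337 ty -0.68 tz 0.03 abs u,z end [0.0721 0.3614]
20 1.214 ty -0.67 tz 0.12 abs u,z end [0.0387 0.3556]
25 1.091 ty -0.65 tz 0.20 abs u,z end [0.0063 0.3457]
30 0.968 ty -0.62 tz 0.27 abs u,z end [-0.0247  0.332 ]
35 0.844 ty -0.58 tz 0.35 abs u,z end [-0.0537  0.3146]
40 0.721 ty -0.53 tz 0.42 abs u,z end [-0.0804  0.2937]
45 0.598 ty -0.48 tz 0.48 abs u,z end [-0.1043  0.2697]
50 0.524 ty -0.43 tz 0.52 abs u,z end [-0.1172  0.2539]
```

Call:
servo_tool(
  series=[
    {"wx":0,"wy":0,"wz":0,"tx":0,"ty":0,"tz":0,"claw":0},
    {"wx":0,"wy":0,"wz":0,"tx":0,"ty":-0.3,"tz":-0.12,"claw":0},
    {"wx":0,"wy":0,"wz":0,"tx":0,"ty":-0.65,"tz":-0.22,"claw":0},
    {"wx":0,"wy":0,"wz":0,"tx":0,"ty":-0.65,"tz":-0.21,"claw":0},
    {"wx":0,"wy":0,"wz":0,"tx":0,"ty":-0.65,"tz":-0.2,"claw":0},
    {"wx":0,"wy":0,"wz":0,"tx":0,"ty":-0.65,"tz":-0.19,"claw":0},
    {"wx":0,"wy":0,"wz":0,"tx":0,"ty":-0.3,"tz":-0.1,"claw":0},
    {"wx":0,"wy":0,"wz":0,"tx":0,"ty":0,"tz":0,"claw":0},
  ],
  newtons=20,
)

```text
time: 23.85
tcp_pos: [0.5048, 0.2744, 0.3546]
orientation: [[-0.982, -0.191, 0.0], [-0.191, 0.982, 0.0], [-0.0, 0.0, -1.0]]
force: [-4.3, 3.1, 5.5]
grip_width: 0.0154
grasp_force: 20.0
```

```bash
cat > lid.py <<'E'
from h import *
from scipy.optimize import brentq
s=manip.read_state(); k=np.array([-.192,.981,0]); k/=np.linalg.norm(k)
u=k@s["tcp_pos"]; z=s["tcp_pos"][2]
U=lambda t:np.array([-.273*np.cos(t)+.034*np.sin(t)+.1022,.273*np.sin(t)+.034*np.cos(t)+.0879])
t=brentq(lambda t:U(t)[0]-u,.1,1.9); print(s["time"],"u,z",u,z,"theta",t,"z err",z-U(t)[1],"F along k,z",s["force"]@k,s["force"][2],"grip",s["grip_width"],s["grasp_force"])
print("lat",np.array([.981,.192,0])@s["tcp_pos"])
E
python3 lid.py
```

```text
23.85 u,z 0.17232629467828284 0.35455039811772165 theta 1.704640207019445 z err 0.0006291531114352433 F along k,z 3.8570213972287597 5.537885958730025 grip 0.015354767261518017 19.998896420001984
lat 0.5478667784041591
```

Call:
servo_tool(
  series=[
    {"wx":0,"wy":0,"wz":0,"tx":0,"ty":-0.66,"tz":-0.2,"claw":0},
    {"wx":0,"wy":0,"wz":0,"tx":0,"ty":-0.66,"tz":-0.18,"claw":0},
    {"wx":0,"wy":0,"wz":0,"tx":0,"ty":-0.66,"tz":-0.15,"claw":0},
    {"wx":0,"wy":0,"wz":0,"tx":0,"ty":-0.66,"tz":-0.12,"claw":0},
    {"wx":0,"wy":0,"wz":0,"tx":0,"ty":-0.66,"tz":-0.1,"claw":0},
    {"wx":0,"wy":0,"wz":0,"tx":0,"ty":-0.68,"tz":-0.08,"claw":0},
    {"wx":0,"wy":0,"wz":0,"tx":0,"ty":-0.68,"tz":-0.06,"claw":0},
    {"wx":0,"wy":0,"wz":0,"tx":0,"ty":-0.68,"tz":-0.05,"claw":0},
    {"wx":0,"wy":0,"wz":0,"tx":0,"ty":-0.68,"tz":-0.03,"claw":0},
    {"wx":0,"wy":0,"wz":0,"tx":0,"ty":-0.6,"tz":-0.01,"claw":0},
  ],
)

```text
time: 24.68
tcp_pos: [0.5173, 0.2091, 0.363]
orientation: [[-0.981, -0.192, -0.001], [-0.192, 0.981, -0.001], [0.001, -0.0, -1.0]]
force: [-4.6, 0.4, 1.7]
grip_width: 0.0154
grasp_force: 20.0
```

```bash
python3 lid.py
```

```text
24.6833 u,z 0.10589145832771135 0.3629755850459729 theta 1.4603107545038014 z err -8.716824226151498e-06 F along k,z 1.2885445983527177 1.7017660724179917 grip 0.015358706026665088 20.001307725906372
lat 0.5476425534987894
```

Call:
servo_tool(
  series=[
    {"wx":0,"wy":0,"wz":0,"tx":0,"ty":-0.68,"tz":0,"claw":0},
    {"wx":0,"wy":0,"wz":0,"tx":0,"ty":-0.68,"tz":0.02,"claw":0},
    {"wx":0,"wy":0,"wz":0,"tx":0,"ty":-0.68,"tz":0.03,"claw":0},
    {"wx":0,"wy":0,"wz":0,"tx":0,"ty":-0.68,"tz":0.05,"claw":0},
    {"wx":0,"wy":0,"wz":0,"tx":0,"ty":-0.68,"tz":0.06,"claw":0},
    {"wx":0,"wy":0,"wz":0,"tx":0,"ty":-0.67,"tz":0.08,"claw":0},
    {"wx":0,"wy":0,"wz":0,"tx":0,"ty":-0.67,"tz":0.1,"claw":0},
    {"wx":0,"wy":0,"wz":0,"tx":0,"ty":-0.67,"tz":0.12,"claw":0},
    {"wx":0,"wy":0,"wz":0,"tx":0,"ty":-0.67,"tz":0.13,"claw":0},
    {"wx":0,"wy":0,"wz":0,"tx":0,"ty":-0.67,"tz":0.15,"claw":0},
  ],
)

```text
time: 25.52
tcp_pos: [0.5303, 0.1429, 0.3557]
orientation: [[-0.981, -0.192, -0.001], [-0.192, 0.981, -0.001], [0.001, -0.001, -1.0]]
force: [-5.6, -0.5, 1.5]
grip_width: 0.0154
grasp_force: 20.0
```

```bash
python3 lid.py
```

```text
25.5167 u,z 0.03838116352865785 0.3556703942230545 theta 1.2127830779716477 z err 0.0001659172212006843 F along k,z 0.5855202654527979 1.480293484313582 grip 0.015437812754616224 19.994386732578278
lat 0.5476501894135548
```

Call:
servo_tool(
  series=[
    {"wx":0,"wy":0,"wz":0,"tx":0,"ty":-0.65,"tz":0.17,"claw":0},
    {"wx":0,"wy":0,"wz":0,"tx":0,"ty":-0.65,"tz":0.18,"claw":0},
    {"wx":0,"wy":0,"wz":0,"tx":0,"ty":-0.65,"tz":0.2,"claw":0},
    {"wx":0,"wy":0,"wz":0,"tx":0,"ty":-0.65,"tz":0.21,"claw":0},
    {"wx":0,"wy":0,"wz":0,"tx":0,"ty":-0.64,"tz":0.23,"claw":0},
    {"wx":0,"wy":0,"wz":0,"tx":0,"ty":-0.63,"tz":0.24,"claw":0},
    {"wx":0,"wy":0,"wz":0,"tx":0,"ty":-0.62,"tz":0.26,"claw":0},
    {"wx":0,"wy":0,"wz":0,"tx":0,"ty":-0.62,"tz":0.27,"claw":0},
    {"wx":0,"wy":0,"wz":0,"tx":0,"ty":-0.61,"tz":0.29,"claw":0},
    {"wx":0,"wy":0,"wz":0,"tx":0,"ty":-0.6,"tz":0.3,"claw":0},
  ],
)

```text
time: 26.35
tcp_pos: [0.5425, 0.0809, 0.3319]
orientation: [[-0.981, -0.192, -0.001], [-0.192, 0.981, -0.001], [0.001, -0.001, -1.0]]
force: [-5.5, -1.1, 0.8]
grip_width: 0.0154
grasp_force: 20.0
```

```bash
python3 lid.py
```

```text
26.35 u,z -0.024812493012342843 0.33192380606567645 theta 0.9670034311980804 z err -1.0672274531942083e-05 F along k,z 0.01094413257019136 0.7534316064703981 grip 0.015431366573779297 19.998705089092255
lat 0.547701704480892
```

Call:
servo_tool(
  series=[
    {"wx":0,"wy":0,"wz":0,"tx":0,"ty":-0.6,"tz":0.32,"claw":0},
    {"wx":0,"wy":0,"wz":0,"tx":0,"ty":-0.59,"tz":0.33,"claw":0},
    {"wx":0,"wy":0,"wz":0,"tx":0,"ty":-0.58,"tz":0.35,"claw":0},
    {"wx":0,"wy":0,"wz":0,"tx":0,"ty":-0.57,"tz":0.36,"claw":0},
    {"wx":0,"wy":0,"wz":0,"tx":0,"ty":-0.56,"tz":0.38,"claw":0},
    {"wx":0,"wy":0,"wz":0,"tx":0,"ty":-0.55,"tz":0.39,"claw":0},
    {"wx":0,"wy":0,"wz":0,"tx":0,"ty":-0.54,"tz":0.41,"claw":0},
    {"wx":0,"wy":0,"wz":0,"tx":0,"ty":-0.53,"tz":0.42,"claw":0},
    {"wx":0,"wy":0,"wz":0,"tx":0,"ty":-0.52,"tz":0.43,"claw":0},
    {"wx":0,"wy":0,"wz":0,"tx":0,"ty":-0.51,"tz":0.45,"claw":0},
  ],
)

```text
time: 27.18
tcp_pos: [0.5532, 0.0266, 0.2935]
orientation: [[-0.981, -0.192, -0.0], [-0.192, 0.981, -0.0], [0.0, -0.0, -1.0]]
force: [-4.6, -1.5, -1.0]
grip_width: 0.0149
grasp_force: 20.0
```

```bash
python3 lid.py
```

```text
27.1833 u,z -0.08012483174270142 0.2934633992391124 theta 0.7224250042492235 z err -0.0004527548119609981 F along k,z -0.6285648284084263 -0.9718596080111587 grip 0.014867306928617315 20.00416785478592
lat 0.5477660138036349
```

Call:
servo_tool(
  series=[
    {"wx":0,"wy":0,"wz":0,"tx":0,"ty":-0.5,"tz":0.46,"claw":0},
    {"wx":0,"wy":0,"wz":0,"tx":0,"ty":-0.49,"tz":0.47,"claw":0},
    {"wx":0,"wy":0,"wz":0,"tx":0,"ty":-0.48,"tz":0.48,"claw":0},
    {"wx":0,"wy":0,"wz":0,"tx":0,"ty":-0.46,"tz":0.5,"claw":0},
    {"wx":0,"wy":0,"wz":0,"tx":0,"ty":-0.45,"tz":0.51,"claw":0},
    {"wx":0,"wy":0,"wz":0,"tx":0,"ty":-0.44,"tz":0.51,"claw":0},
    {"wx":0,"wy":0,"wz":0,"tx":0,"ty":-0.43,"tz":0.52,"claw":0},
    {"wx":0,"wy":0,"wz":0,"tx":0,"ty":-0.3,"tz":0.35,"claw":0},
    {"wx":0,"wy":0,"wz":0,"tx":0,"ty":-0.13,"tz":0.16,"claw":0},
    {"wx":0,"wy":0,"wz":0,"tx":0,"ty":0,"tz":0,"claw":0},
  ],
)

```text
time: 28.02
tcp_pos: [0.5602, -0.0091, 0.2538]
orientation: [[-0.981, -0.191, -0.001], [-0.191, 0.981, -0.0], [0.001, -0.0, -1.0]]
force: [-3.4, -1.4, -1.0]
grip_width: 0.0154
grasp_force: 20.0
```

```bash
python3 lid.py
```

```text
28.0167 u,z -0.11653764036517138 0.2538472362894537 theta 0.5277292141796868 z err -0.0009025305293133279 F along k,z -0.7494898682131135 -0.9790325778571494 grip 0.015359213291454052 19.998508393764496
lat 0.5477948067074813
```

```bash
python3 lid.py; python3 -c "
from plant import workorder; print(workorder.finish_job())"
```

```text
28.0167 u,z -0.11653764036517138 0.2538472362894537 theta 0.5277292141796868 z err -0.0009025305293133279 F along k,z -0.7494898682131135 -0.9790325778571494 grip 0.015359213291454052 19.998508393764496
lat 0.5477948067074813
the job is handed in; nothing more can be done
None
```

The long blank is balanced on the dome and the lid is held by its handle about 30° open (0.528 rad, worked out from the arm's pose); I handed the job in at 28 s without a camera check of the glass after the lid came down.

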